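Sort the coin capsules and slide the tray home under the glass riser

ROBOT

A 7-joint arm with a two-finger parallel gripper is mounted at the origin on the work surface. World frame = base frame: x ahead of the robot, y to its left, z up, the work surface at z = 0. Lengths are in mm, angles in rad, forces in N, time in s.
With the tool pointing down it reaches from about 350 to 900 mm from the base axis. Payload 8.1 kg.
Tool frame: the origin (TCP) lies at the very end of the fingers, on their centre line; the grasp point (between the pads) lies grip_depth behind it (grip_depth is the distance from the TCP to the grasp point, in mm); z points along the fingers, y is the direction in which the jaws open and shut (so a half turn about z gives the same grasp; the last joint's range is limited). The gripper opens to 85 mm and grips with 20 to 120 N. Pads are 22 mm wide; open, the fingers measure 114 mm over their backs; the gripper's body (76 mm by 85 mm) begins 54 mm behind the grasp point. The pads swing forward as they close: fully open they stand 13 mm farther back than shut.
Start: joints at [1.154, 0.434, 0.025, 1.573, -0.012, 1.134, -0.075], TCP at [192.898, -594.501, 231.323] pointing down, gripper open.
Joint ranges: [-2.62, 2.62], [-0.44, 2.09], [-1.27, 1.32], [0.08, 2.57], [-1.32, 4.46], [0.12, 2], [-2.74, 2.74]. Speed limits (rad/s): [2.22, 2.22, 3.01, 3.01, 3.14, 3.14, 3.14].

INTERFACE

Orientations are given as a unit quaternion [x, y, z, w].
In Python, from workcell import * gives the robot as it stands.
- The arm moves only by the tool arm_command, never from a script. Its argument "series" is text: rows parted by semicolons, each of 7 numbers parted by spaces: the shift along the world's x, y, z in mm, then the turn, a rotation vector about the world's x, y, z in degrees, then the gripper command: -1 is shut, 1 is fully open, values between are in proportion. A call has 1 to 10 rows; each row is the pose to reach, as a shift and turn from the pose commanded when the call began; what a row does not reach only later rows make up. A row lasts 1/12 s, in which the tool goes at most 41.7 mm and 7.16 degrees, less where a joint would pass 70% of its speed; a pose out of reach is approached as far as the arm can. A call with a gripper value outside its range is refused whole. The fingers move at their own pace and stop on an object; "newtons" is the grip in N (left out, the last holds). Time passes only in rows, so rows that repeat a pose let the fingers close. It gives the time, the measured TCP pose, the force and the opening at its end, in the units of the state.
- read_state(): the state, without advancing time (a new reading comes with each control period).
- get_image(name): name is "scene" or "top" or "wrist"; returns the picture (420x560x3 uint8, red, green, blue); there is no depth.
- calibration(name): a dict with "fx", "fy", "cx", "cy" (pixels), "R" (3x3) and "t" (3): a world point X has camera coordinates R X + t. Camera axes: x right, y down, z forward; pixel columns grow to the right and rows downward; lengths in mm; the calibration is good to about 2 mm. The wrist camera is an equidistant fisheye: a pixel r from the principal point sees the ray r / f radians off the axis. A picture is of the moment at which its call begins: read the wrist's pose just before it. calibration takes no time and is no camera call; for the wrist camera it gives the pose at the moment of the call.
- sign_off(): hands the job in, once; it reports no verdict.
The state is a dict: "time": time; "joint_pos": joint angles; "dq": joint speeds; "tau": joint torques, N m; "position": TCP position; "tcp_rot": TCP orientation; "contact_force": force on the tool from outside, world axes, zero at the start; "wrist_torque": the same for the moment, N m; "opening": finger opening in mm.
Only numpy, scipy, OpenCV 4.12 (cv2) and the standard library are available. Lean on these libraries where they do the work, as an engineer would, in place of code of your own. Each camera call takes 0.05 s, during which the arm holds its last target.

TASK

Pull the black tray by its grip along its guides until it is clear of the glass riser, and sort the loose coin capsules: the large round silver ones into the tray's wide well, the small round copper ones into its narrow well, the square brass ones into the white enamel cup. When all the round capsules are in the tray, slide it back fully home under the glass riser against its stop. Leave the cup upright and do not disturb the coin tubes and the loupe.

Things in the scene. Friction and masses are not known exactly. Their poses are not given: they have to be found in the camera images.
- silver1: large round clear coin capsule holding a silver coloured coin, 46 mm diameter, 12 mm thick, lying flat; origin at the centre of its underside, z its axis. May be absent.
- silver2: large round clear coin capsule holding a silver coloured coin, 46 mm diameter, 12 mm thick, lying flat; origin at the centre of its underside, z its axis. May be absent.
- silver3: large round clear coin capsule holding a silver coloured coin, 46 mm diameter, 12 mm thick, lying flat; origin at the centre of its underside, z its axis. May be absent.
- copper1: small round clear coin capsule holding a copper coin, 34 mm diameter, 12 mm thick, lying flat; origin at the centre of its underside, z its axis. May be absent.
- copper2: small round clear coin capsule holding a copper coin, 34 mm diameter, 12 mm thick, lying flat; origin at the centre of its underside, z its axis. May be absent.
- copper3: small round clear coin capsule holding a copper coin, 34 mm diameter, 12 mm thick, lying flat; origin at the centre of its underside, z its axis. May be absent.
- brass1: square clear coin capsule holding a brass coin, 44 x 44 mm, 12 mm thick, lying flat; origin at the centre of its underside, x and y along its sides, z up. May be absent.
- brass2: square clear coin capsule holding a brass coin, 44 x 44 mm, 12 mm thick, lying flat; origin at the centre of its underside, x and y along its sides, z up. May be absent.
- riser: fixed low glass bridge, open at its front (-x). Origin on the shelf, where the tray's origin is when home; x points inward, y left. Glass from x = -62 to +68 mm, 222 mm wide, underside 50, top 56 mm up. Two guide rails, 12 mm high, 10 thick, from x = -265 to +65 mm, inner faces at y = +-96 mm (riser sides +-99.5); back stop face at x = 62 mm, so the home tray stands at x 0 to +2 mm.
- tray: loose black tray sliding on the shelf between the riser's guides (2.5 mm play each side), 120 (x) by 187 mm (y), rim and divider 16 mm up, walls 5, floor 4 mm; origin at the centre of its underside, axes as the riser's. One divider splits it into a wide and a narrow well. Starts home or up to 20 mm out; about 120 mm out (-x of the riser) it is wholly clear of the glass.
- wide_well (a point): centre of the inner floor of the tray's wide well (left, +y), 110 mm (x) by 100 mm (y), 12 mm deep; axes as the tray's
- narrow_well (a point): centre of the inner floor of the tray's narrow well (right, -y), 110 mm (x) by 72 mm (y), 12 mm deep; axes as the tray's
- tray_grip (a point): top centre of the tray's upright aluminium grip, a block 20 mm (x) by 14 mm (y) reaching from 6 to 42 mm above the shelf, 92 mm in front (-x) of the tray's origin; this point is 42 mm up. It can be pinched from above across y. Sliding the loaded tray takes 5 to 15 N.
- cup: loose white enamel sorting cup, round and shallow, rim 106 mm across outside, base 92 mm across, 36 mm high, wall 3 mm, floor 4 mm thick; origin at the centre of its underside
- funnel: bystander: grey plastic coin counting funnel on a steel stand, 150 mm high, 110 mm across the top, fixed; origin at the centre of its foot
- tube1: bystander: capped clear coin tube standing upright, 36 mm across, 55 mm high; origin at the centre of its underside
- tube2: bystander: capped clear coin tube standing upright, 36 mm across, 55 mm high; origin at the centre of its underside
- loupe: bystander: short loupe standing on its end, 42 mm across, 30 mm high; origin at the centre of its underside
Mind the look-alikes: they are no part of the job. Leave any blue or turquoise look-alike of the silver3 alone.

How it is judged (in metres and radians):
On the way, in this order (a step that is already met when the one before it is completed fails the run):
1. the tray is pulled out from under the glass riser (at least 90 mm) (x of tray in the frame of riser below -0.09 m), for 0.2 s.
2. every silver capsule lies in the wide well and every copper capsule in the narrow well (x of silver1 in the frame of wide_well between -0.05 and 0.05 m and y of silver1 in the frame of wide_well between -0.046 and 0.046 m and z of silver1 in the frame of wide_well between -0.004 and 0.032 m and x of silver2 in the frame of wide_well between -0.05 and 0.05 m and y of silver2 in the frame of wide_well between -0.046 and 0.046 m and z of silver2 in the frame of wide_well between -0.004 and 0.032 m and x of silver3 in the frame of wide_well between -0.05 and 0.05 m and y of silver3 in the frame of wide_well between -0.046 and 0.046 m and z of silver3 in the frame of wide_well between -0.004 and 0.032 m and x of copper1 in the frame of narrow_well between -0.05 and 0.05 m and y of copper1 in the frame of narrow_well between -0.033 and 0.033 m and z of copper1 in the frame of narrow_well between -0.004 and 0.032 m and x of copper2 in the frame of narrow_well between -0.05 and 0.05 m and y of copper2 in the frame of narrow_well between -0.033 and 0.033 m and z of copper2 in the frame of narrow_well between -0.004 and 0.032 m and x of copper3 in the frame of narrow_well between -0.05 and 0.05 m and y of copper3 in the frame of narrow_well between -0.033 and 0.033 m and z of copper3 in the frame of narrow_well between -0.004 and 0.032 m), for 0.2 s.
3. the tray is fully home under the riser (x of tray in the frame of riser between -0.007 and 0.007 m and y of tray in the frame of riser between -0.008 and 0.008 m and z of tray in the frame of riser below 0.006 m), for 0.2 s.
At the end, for the whole second after the job is handed in: Silver capsules in the wide well, copper in the narrow well (centres inside it, underside at most 32 mm above its floor), square ones in the cup (centre within 44 mm of its axis, below 45 mm), tray within 7 mm of home and flat, cup upright, all at rest (all of step 2 and all of step 3 and horizontal distance between each of brass1, brass2 and cup below 0.044 m and z of brass1 in the frame of cup between 0 and 0.045 m and z of brass2 in the frame of cup between 0 and 0.045 m and linear speed of each of silver1, silver2, silver3, copper1, copper2, copper3, brass1, brass2, tray, cup below 0.03 m/s and angle between cup's own z axis and vertical below 0.15 rad); the robot touches nothing.
It fails at once if a coin tube or the loupe is moved more than 40 mm or knocked over (distance of any of tube1, tube2, loupe from where it was at the start of the episode above 0.04 m or angle between any of tube1, tube2, loupe's own z axis and vertical above 0.6 rad).
It fails at once if the cup is tipped over (angle between cup's own z axis and vertical above 0.7 rad).
Of silver1, silver2, silver3, copper1, copper2, copper3, brass1, brass2 only 6 to 8 are there at a start; the rules pass over those that are not, and their reading is None.
At some moment in a run one of silver1, silver2, silver3, copper1, copper2, copper3, brass1, brass2 may be knocked a few centimetres aside while the robot is not near it.
Once in a run the grip may slacken for a moment while it holds something.
It also fails if it takes over 210 s, if anything falls off the work surface, if the arm or the gripper's body presses on something with over 40 N, if the wrist force passes 120 N, or if a joint passes its speed limit or range.

## Working session

There is one attempt and no reset: what is moved stays moved. The work goes in short steps, Python scripts to look and compute and a tool call to move; the robot and the scene stay as the last step left them, time stands still between calls to the robot, and variables do not carry over. Pictures are saved under pics/ and viewed, and the job is handed in when it is done.

Besides the shell and the picture viewer there is one more tool, called after ">>>" by a JSON object that holds its "method" and its "body". arm_command: Moves the arm, as the interface text tells. Its arguments: {"type":"object","properties":{"series":{"type":"string"},"newtons":{"type":"number"}},"required":["series"]}

```bash
ls; mkdir -p pics; cat > h.py <<'E'
from workcell import *
import numpy as np, cv2
def save(name,fn,im=None,crop=None,scale=1):
    if im is None: im=get_image(name)
    if crop: im=im[crop[1]:crop[3],crop[0]:crop[2]]
    if scale!=1: im=cv2.resize(im,None,fx=scale,fy=scale,interpolation=cv2.INTER_CUBIC)
    cv2.imwrite('pics/'+fn,np.ascontiguousarray(im[:,:,::-1]))
def ray(c,u,v,fish=False):
    R=np.array(c['R']);t=np.array(c['t'])
    x=(u-c['cx'])/c['fx'];y=(v-c['cy'])/c['fy']
    if fish:
        r=np.hypot(x,y); d=np.array([np.sin(r)*x/max(r,1e-9),np.sin(r)*y/max(r,1e-9),np.cos(r)])
    else: d=np.array([x,y,1.])
    return -R.T@t, R.T@d
def onz(c,u,v,z,fish=False):
    o,d=ray(c,u,v,fish); return o+d*(z-o[2])/d[2]
def proj(c,X,fish=False):
    p=np.array(c['R'])@np.array(X,float)+np.array(c['t'])
    if fish:
        r=np.hypot(p[0],p[1]);th=np.arctan2(r,p[2]);return c['cx']+c['fx']*th*p[0]/r,c['cy']+c['fy']*th*p[1]/r
    return c['cx']+c['fx']*p[0]/p[2],c['cy']+c['fy']*p[1]/p[2]
E
python3 - <<'E'
from h import *
np.set_printoptions(precision=3,suppress=True)
for n in ['scene','top','wrist']:
    im=get_image(n); save(n,n+'0.png',im); np.save('pics/%s0.npy'%n,im); c=calibration(n); print(n,c['fx'],c['cx'],c['cy'],-np.array(c['R']).T@np.array(c['t']),np.array(c['R'])[2])
print(read_state())
E
```

```text
pics
scene 482.9716585708763 278.873392985717 211.6984355281461 [1197.728  901.76   751.433] [-0.458 -0.701 -0.546]
top 384.8804471687164 271.0730795272514 208.32411853867285 [ 404.381  -10.638 1017.881] [ 0.19   0.017 -0.982]
wrist 325.19226210127806 280.1134406107516 215.2985645077446 [ 258.451 -573.276  373.762] [-0.26  -0.083 -0.962]
{'time': 0.15, 'joint_pos': array([ 1.154,  0.435,  0.025,  1.574, -0.012,  1.134, -0.075]), 'dq': array([ 0.   , -0.003,  0.001, -0.001, -0.001,  0.001, -0.   ]), 'tau': array([  0.002, -67.088,   1.026, -31.645,   0.016,   0.009,  -0.   ]), 'position': array([ 192.747, -594.146,  230.721]), 'tcp_rot': array([ 0.988,  0.156, -0.   , -0.001]), 'contact_force': array([ 0.073,  0.299, -0.333]), 'wrist_torque': array([ 0.041, -0.007, -0.061]), 'opening': 85.05283130870026}
```

View pics/scene0.png

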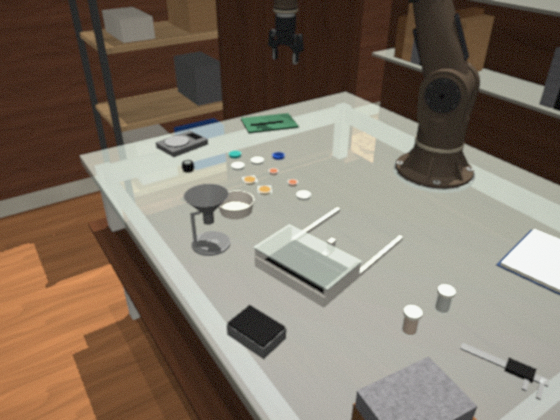

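View pics/top0.png

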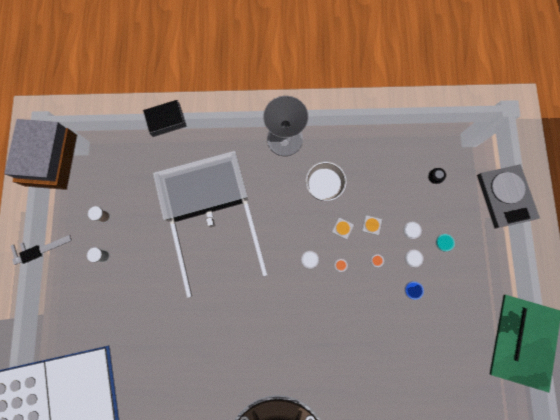

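View pics/wrist0.png

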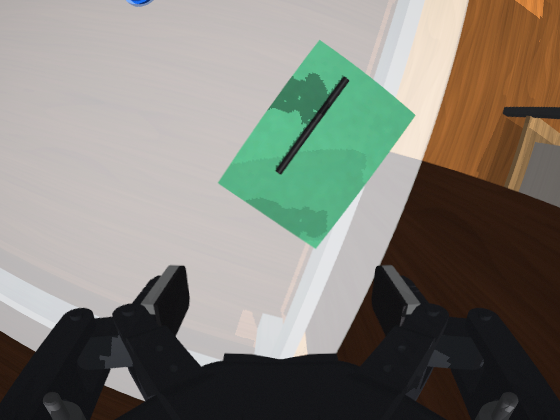

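Top view: silver at (310,260), (413,230), (415,258). Copper is at (341,265) and (377,261). Brass is at (343,228) and (372,225). The cup is at (326,182), the grip at (210,218), and the look-alikes are turquoise (446,243) and blue (414,290), which I leave alone. Next I enlarge and measure.

```bash
cat > m.py <<'E'
from h import *
np.set_printoptions(precision=1,suppress=True)
def blobs(im,c,z=8,roi=(290,200,470,310),pr=True):
    hsv=cv2.cvtColor(im,cv2.COLOR_RGB2HSV); H,S,V=cv2.split(hsv)
    ms={'white':((S<40)&(V>165)),'orange':((H<30)&(S>110)&(V>120)),'blue':((H>75)&(H<135)&(S>120))}
    out=[]
    for k,m in ms.items():
        mm=np.zeros_like(V);x0,y0,x1,y1=roi;mm[y0:y1,x0:x1]=m[y0:y1,x0:x1]
        n,l,st,ce=cv2.connectedComponentsWithStats(mm.astype(np.uint8))
        for i in range(1,n):
            if st[i,4]>25:
                col=im[l==i].mean(0); X=onz(c,*ce[i],z); out.append((k,X,st[i,4]))
                if pr: print(k,ce[i],st[i,4],st[i,2:4],col,X)
    return out
E
python3 - <<'E'
from m import *
im=np.load('pics/top0.npy');c=calibration('top')
blobs(im,c)
save('', 'crop0.png',im,(290,150,470,310),4)
save('', 'crop1.png',im,(140,140,290,310),4)
E
```

```text
white [343.7 230.7] 68 [20 17] [178.1 173.2 176.6] [ 536.1 -183.4    8. ]
white [412.8 229.7] 225 [17 17] [197.2 197.9 207.3] [ 535.4 -364.1    8. ]
white [371.3 230.4] 47 [18 10] [175.5 170.9 174.5] [ 535.5 -255.7    8. ]
white [309.7 259.2] 239 [18 18] [198.  198.4 207.8] [463.1 -91.5   8. ]
white [414.3 257.9] 233 [17 17] [197.7 198.4 207.8] [ 462.  -361.8    8. ]
orange [371.9 224.5] 137 [13 14] [204.7 147.3  60.6] [ 551.3 -258.2    8. ]
orange [342.6 227.8] 135 [13 13] [206.8 149.8  61.3] [ 543.9 -180.8    8. ]
orange [377. 260.] 69 [9 9] [207.  114.8  71.6] [ 458.2 -265.4    8. ]
orange [340.6 264.8] 70 [10  9] [207.  118.7  75.5] [ 447.3 -170.8    8. ]
blue [445.  242.2] 224 [17 17] [ 25.5 163.9 161.1] [ 501.3 -444.6    8. ]
blue [413.7 289.9] 239 [18 17] [ 33.3  67.  148.6] [ 380.9 -353.4    8. ]
```

View pics/crop0.png

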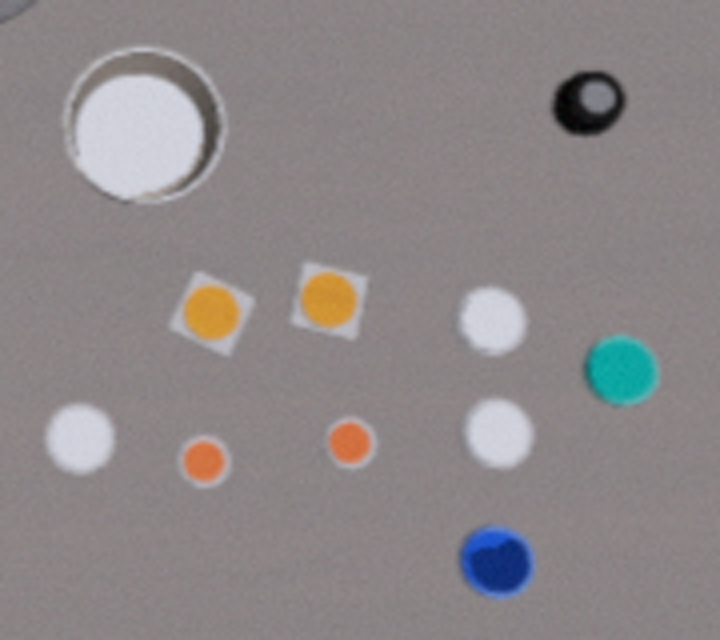

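View pics/crop1.png

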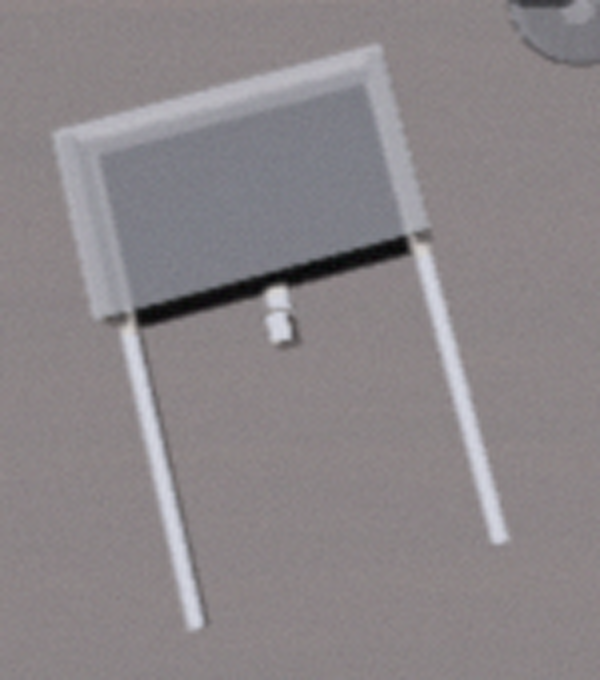

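Crops confirm the three white/silver discs, two copper, two square brass (yawed), and blue and turquoise as look-alikes. Only 7 capsules are present. The tray's front edge sticks out of the riser and its grip is near (210,220). Next, the riser frame.

```bash
python3 - <<'E'
from m import *
im=np.load('pics/top0.npy');c=calibration('top')
P=lambda u,v,z:onz(c,140+u/4,140+v/4,z)
# rails' front ends centre line top z=12, and further up
Lf=P(195,628,12);Lb=P(129,330,12);Rf=P(500,542,12);Rb=P(421,245,12)
print(Lf,Lb,Rf,Rb)
for a,b in((Lf,Lb),(Rf,Rb)):
    d=b-a;print(np.degrees(np.arctan2(d[1],d[0])),np.linalg.norm(d))
d=(Lb-Lf)/np.linalg.norm(Lb-Lf)+(Rb-Rf)/np.linalg.norm(Rb-Rf);yaw=np.arctan2(d[1],d[0])
w=Lf-Rf;print('front perp yaw',np.degrees(np.arctan2(w[1],w[0]))-90,np.linalg.norm(w))
ex=np.array([np.cos(yaw),np.sin(yaw),0])
O=(Lf+Rf)/2+265*ex; print('yaw',np.degrees(yaw),'riser O',O)
# glass front top corners z=56
A=P(93,322,56);B=P(430,236,56);C=P(379,46,56);D=P(55,133,56)
for q in(A,B,C,D):
    r=q-O; print('glass corner',q, r@ex, r@np.array([-ex[1],ex[0],0]))
print('grip', P(283,325,42)-0, ((P(283,325,42)-O)@ex),(P(283,325,42)-O)@np.array([-ex[1],ex[0],0]))
# mask grip
hsv=cv2.cvtColor(im,cv2.COLOR_RGB2HSV);V=hsv[...,2];sub=im[205:232,200:222]
print(V[208:230,202:218])
E
```

```text
[371.9 221.2  12. ] [565.7 270.2  12. ] [423.1  25.3  12. ] [619.6  75.7  12. ]
14.176183908062878 199.88372905547843
14.396255547425236 202.92340108030433
front perp yaw 14.633304092894306 202.5014727942721
yaw 14.28621972774406 riser O [654.3 188.6  12. ]
glass corner [564.2 281.1  56. ] -64.46899165713624 111.81270462708504
glass corner [616.   66.2  56. ] -67.34914046332082 -109.22908560040489
glass corner [744.3  99.2  56. ] 65.15254422937221 -108.86049841461599
glass corner [689.6 310.8  56. ] 64.31295775811445 109.64841596687276
grip [562.3 162.2  42. ] -95.65323103087253 -2.880517152215004
[[125 120 119 107  73  52  35  31  22  19  23  16  14  15  19  16]
 [ 81  54  45  35  22  15  14  21  18  19  12  17  13  21  29  33]
 [ 31  23  17  18  22  23  34  48  53  45  24  28  33  47  74  86]
 [ 16  18  15  21  39  73 106 120 135 109  68  80  89 110 131 131]
 [ 21  14  18  44  98 161 196 200 200 169 123 133 128 137 141 142]
 [ 28  33  49  88 153 201 208 208 210 190 145 139 136 138 138 137]
 [ 70  87 108 136 170 205 214 217 215 195 153 141 135 137 137 138]
 [132 136 135 143 167 204 
[... 279 characters left out ...]
 177  96 105 133 136 136 136]
 [139 139 138 137 173 210 218 220 219 189 120  93 117 135 139 137]
 [141 138 135 142 157 196 216 218 220 207 154  94 119 133 137 140]
 [139 138 140 141 147 181 216 219 218 215 173  92 112 133 141 138]
 [140 141 138 137 137 170 214 221 216 216 172  90 100 134 140 140]
 [141 137 139 138 139 170 205 210 201 196 160  96  98 124 138 139]
 [137 138 139 141 139 151 172 165 124 108 106  98 100 120 138 137]
 [139 141 136 139 140 140 139 121 107 101 104 108 120 130 138 138]
 [140 140 141 140 142 141 139 128 121 123 131 138 137 139 139 140]
 [140 140 139 140 142 141 140 141 140 140 136 142 144 139 141 142]
 [139 140 139 141 138 140 141 141 137 137 141 140 139 137 139 141]]
```

>>> {"method": "arm_command", "body": {"series": "185 379 0 0 0 -3.5 1;185 379 0 0 0 -3.5 1;185 379 0 0 0 -3.5 1;185 379 0 0 0 -3.5 1;185 379 0 0 0 -3.5 1;185 379 0 0 0 -3.5 1;185 379 0 0 0 -3.5 1;185 379 0 0 0 -3.5 1;185 379 0 0 0 -3.5 1;185 379 0 0 0 -3.5 1"}}

```text
time: 0.98
position: [376.0, -218.1, 231.4]
tcp_rot: [0.992, 0.126, 0.0, 0.0]
contact_force: [1.3, 0.0, -0.6]
opening: 85.4
```

```bash
python3 - <<'E'
import workcell;print([x for x in dir(workcell) if x[0]!='_']); print(getattr(workcell,'grip_depth',None))
print(workcell.read_state())
E
```

```text
['IKError', 'calibration', 'get_image', 'grip_depth', 'read_state', 'sign_off']
18.700000000000003
{'time': 0.9833, 'joint_pos': array([ 0.58553529,  0.13747139, -0.2042099 ,  1.99511545,  0.03305744,
        1.01175822, -0.95273322]), 'dq': array([-0.75327837, -0.05647359, -0.43716654,  0.07496879,  0.05569554,
       -0.01780947, -1.20813125]), 'tau': array([  6.61720678, -42.37845898,   0.94852868, -28.31314087,
        -0.10358735,   0.38996598,   2.61520833]), 'position': array([ 375.95845694, -218.12341943,  231.42862124]), 'tcp_rot': array([9.92047826e-01, 1.25861324e-01, 8.15406702e-05, 1.76905290e-04]), 'contact_force': array([ 1.30367268,  0.01592839, -0.61689316]), 'wrist_torque': array([ 0.02352788, -0.1039126 , -0.05073128]), 'opening': 85.41485469777803}
```

>>> {"method": "arm_command", "body": {"series": "170 375 -60 0 0 0 1;170 375 -60 0 0 0 1;170 375 -60 0 0 0 1;170 375 -60 0 0 0 1;170 375 -60 0 0 0 1;170 375 -60 0 0 0 1;170 375 -60 0 0 0 1;170 375 -60 0 0 0 1;170 375 -60 0 0 0 1;170 375 -60 0 0 0 1"}}

```text
time: 1.82
position: [546.1, 156.9, 170.8]
tcp_rot: [0.992, 0.126, -0.0, 0.0]
contact_force: [1.6, -1.0, 1.0]
opening: 85.4
```

>>> {"method": "arm_command", "body": {"series": "0 0 0 0 0 0 0;0 0 0 0 0 0 0;0 0 0 0 0 0 0"}}

```text
time: 2.07
position: [545.3, 154.5, 170.8]
tcp_rot: [0.992, 0.126, -0.001, 0.0]
contact_force: [-0.7, -0.9, -0.5]
opening: 51.5
```

```bash
python3 - <<'E'
from m import *
s=read_state();c=calibration('wrist');im=get_image('wrist');np.save('pics/w1.npy',im);save('','w1.png',im)
print(s['position'],s['tcp_rot'])
for X in ([562.3,164,42],[s['position'][0],s['position'][1],0]): print(proj(c,X,True))
import json;json.dump({k:np.array(v).tolist() for k,v in c.items() if k not in('model',)},open('pics/w1.json','w'))
E
```

```text
[545.3 154.5 170.8] [ 1.   0.1 -0.   0. ]
(np.float64(273.9299946132888), np.float64(184.35239232890592))
(np.float64(279.7676616095841), np.float64(195.3777924984568))
```

View pics/w1.png

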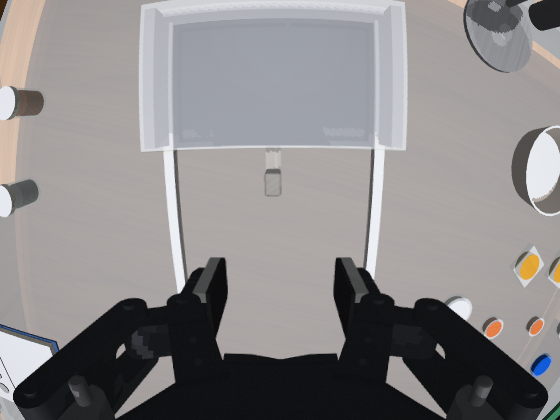

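>>> {"method": "arm_command", "body": {"series": "16.5 9.5 -40 0 0 0 0;16.5 9.5 -80 0 0 0 0;16.5 9.5 -115 0 0 0 0;16.5 9.5 -135 0 0 0 0;16.5 9.5 -148 0 0 0 0;16.5 9.5 -148 0 0 0 0;16.5 9.5 -148 0 0 0 0"}}

```text
time: 2.7
position: [562.0, 162.8, 23.4]
tcp_rot: [0.992, 0.125, -0.0, 0.0]
contact_force: [0.2, 0.0, 1.2]
opening: 42.4
```

>>> {"method": "arm_command", "body": {"series": "0 0 0 0 0 0 -1;0 0 0 0 0 0 -1;0 0 0 0 0 0 -1;0 0 0 0 0 0 -1;0 0 0 0 0 0 -1;0 0 0 0 0 0 -1", "newtons": 60}}

```text
time: 3.2
position: [563.1, 164.5, 25.1]
tcp_rot: [0.992, 0.126, 0.001, 0.0]
contact_force: [-1.5, -2.0, 7.5]
opening: 12.3
```

>>> {"method": "arm_command", "body": {"series": "-12 -3 0 0 0 0 -1;-26 -6.6 0 0 0 0 -1;-40 -10.2 0 0 0 0 -1;-54 -13.7 0 0 0 0 -1;-68 -17.3 0 0 0 0 -1;-82 -20.9 0 0 0 0 -1;-96 -24.4 0 0 0 0 -1;-108 -27.5 0 0 0 0 -1;-118 -30 0 0 0 0 -1;-121 -31 0 0 0 0 -1"}}

```text
time: 4.03
position: [442.2, 134.1, 24.8]
tcp_rot: [0.992, 0.126, 0.002, -0.001]
contact_force: [6.2, 1.7, 5.3]
opening: 12.6
```

>>> {"method": "arm_command", "body": {"series": "0 0 0 0 0 0 -1;0 0 0 0 0 0 -1;0 0 0 0 0 0 -1"}}

```text
time: 4.28
position: [442.0, 134.0, 24.7]
tcp_rot: [0.992, 0.126, 0.001, -0.0]
contact_force: [-1.7, -0.1, 16.3]
opening: 12.8
```

```bash
python3 - <<'E'
from m import *
im=get_image('scene');save('','s2.png',im);im=get_image('top');save('','t2.png',im);np.save('pics/t2.npy',im)
print(read_state()['position'])
E
```

```text
[442.  134.   24.7]
```

View pics/t2.png

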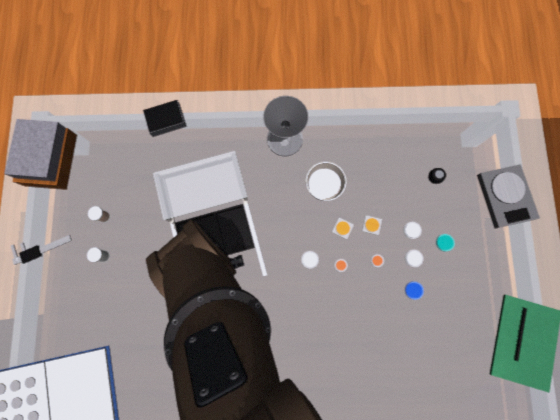

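>>> {"method": "arm_command", "body": {"series": "0 0 0 0 0 0 0;0 0 0 0 0 0 0;0 0 0 0 0 0 0;0 0 0 0 0 0 0;0 0 40 0 0 0 0;-5 -5 80 0 0 0 0;-10 -10 120 0 0 0 0;-10 -10 150 0 0 0 0;-10 -10 150 0 0 0 0;-10 -10 150 0 0 0 0"}}

```text
time: 5.22
position: [432.1, 123.5, 174.9]
tcp_rot: [0.992, 0.126, 0.002, -0.0]
contact_force: [-0.7, -0.6, 0.5]
opening: 42.6
```

```bash
python3 - <<'E'
from m import *
s=read_state();c=calibration('wrist');im=get_image('wrist');np.save('pics/w3.npy',im);save('','w3.png',im)
print(s['position'],s['tcp_rot'])
import json;json.dump({k:np.array(v).tolist() for k,v in c.items() if k not in('model',)},open('pics/w3.json','w'))
E
```

```text
[432.1 123.5 174.9] [ 1.   0.1  0.  -0. ]
```

View pics/w3.png

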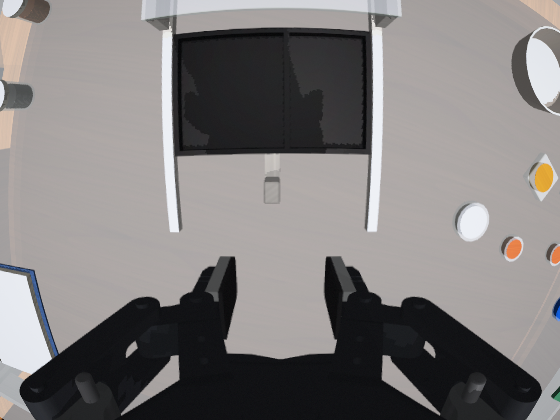

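```bash
python3 - <<'E'
from m import *
import json
c=json.load(open('pics/w3.json'))
f=lambda u,v,z:onz(c,u,v,z,True)
A=f(174,30,16);B=f(369,34,16);C=f(370,152,16);D=f(175,155,16)
print('tray corners BL BR FR FL',A,B,C,D)
print('mid',(A+B+C+D)/4,'yaw',np.degrees(np.arctan2(*(A-D)[[1,0]])),np.degrees(np.arctan2(*(B-C)[[1,0]])), np.linalg.norm(A-B),np.linalg.norm(A-D))
print('grip',f(272,189,42)); print('divider',f(286,33,16),f(287,153,16))
for n,p in dict(silver=(472.5,221.5),cop=(513,248),br=(543,178)).items(): print(n,f(*p,10))
o=np.array([c['cx'],c['cy']]);print(c['fx'],-np.array(c['R']).T@np.array(c['t']))
ct=calibration('top');im=np.load('pics/t2.npy');
# cup from top: rim z=36
g=cv2.cvtColor(im,cv2.COLOR_RGB2GRAY)
print('cup rim',onz(ct,290+145/4,150+125/4,36))
for n,p in dict(funnel_top=(286,117,150),loupe=(437,175,30),tube1=(95,214,55),tube2=(95,255,55)).items(): print(n,onz(ct,*p))
# brass corners
m=(im.astype(int).min(2)>158)|(((im[...,0].astype(int)-im[...,2])>60))
for (x0,y0,x1,y1) in((328,212,358,244),(358,211,388,240)):
    mm=np.zeros(g.shape,np.uint8);mm[y0:y1,x0:x1]=m[y0:y1,x0:x1]
    cs,_=cv2.findContours(mm,0,1);k=max(cs,key=cv2.contourArea);r=cv2.minAreaRect(k);b=cv2.boxPoints(r)
    W=np.array([onz(ct,*q,12) for q in b]);print('brass',W.mean(0),[np.round(np.degrees(np.arctan2(*(W[(i+1)%4]-W[i])[[1,0]])),1) for i in range(2)],[np.linalg.norm(W[i+1]-W[i]) for i in range(2)])
blobs(im,ct)
E
```

```text
tray corners BL BR FR FL [569.1 262.9  16. ] [609.1  82.2  16. ] [498.2  52.   16. ] [449.6 231.9  16. ]
mid [531.5 157.2  16. ] yaw 14.544580188777703 15.203065096783986 185.0631534088141 123.4359652211683
grip [444.6 133.7  42. ]
divider [586.3 157.2  16. ] [476.1 127.9  16. ]
silver [461.6 -92.7  10. ]
cop [ 445.9 -172.4   10. ]
br [ 541.5 -183.    10. ]
325.19226210127806 [498.4 140.3 318.2]
cup rim [ 664.  -139.5   36. ]
funnel_top [795.3 -34.8 150. ]
loupe [ 676.5 -432.    30. ]
tube1 [584.6 458.2  55. ]
tube2 [479.7 450.6  55. ]
brass [ 543.4 -180.2   12. ] [np.float64(-28.6), np.float64(-118.4)] [np.float64(48.011558072384375), np.float64(46.496166256779404)]
brass [ 550.8 -257.3   12. ] [np.float64(-14.5), np.float64(-102.7)] [np.float64(47.854551599207056), np.float64(46.947515093776076)]
white [372.2 224.5] 147 [21 20] [191.4 186.3 189.1] [ 551.2 -259.1    8. ]
white [342.7 227.9] 146 [22 22] [192.7 187.6 190.5] [ 543.6 -181.1    8. ]
white [412.8 229.5] 270 [19 18] [212.2 211.7 218.1] [ 536.1 -364.2    8. ]
white [414.3 257.7] 284 [20 20] [212.1 211.5 218. ] [ 462.4 -361.9    8. ]
white [309.6 258.9] 289 [20 20] [212.7 211.8 218.1] [463.8 -91.1   8. ]
white [378.3 260.2] 63 [14 15] [184.7 174.8 178. ] [ 457.7 -268.7    8. ]
white [340.7 264.5] 71 [15 15] [186.3 176.2 178.9] [ 448.3 -171.1    8. ]
orange [371.8 224.3] 134 [13 13] [227.5 168.9  69.9] [ 551.7 -258.1    8. ]
orange [342.6 227.8] 135 [13 13] [228.6 171.6  71.9] [ 543.9 -180.8    8. ]
orange [377. 260.] 69 [9 9] [228.9 133.3  84. ] [ 458.2 -265.4    8. ]
orange [340.7 264.9] 68 [10  9] [229.  136.3  86.9] [ 447.1 -171.1    8. ]
blue [444.9 242.1] 221 [17 17] [ 30.2 186.9 183.5] [ 501.4 -444.4    8. ]
blue [413.8 290. ] 238 [18 17] [ 52.  107.4 223.6] [ 380.8 -353.7    8. ]
```

>>> {"method": "arm_command", "body": {"series": "5 -40 -10 0 0 0 0.45;15 -80 -20 0 0 0 0.45;20 -120 -40 0 0 0 0.45;25 -160 -60 0 0 0 0.45;30.5 -195 -80 0 0 0 0.45;30.5 -215.5 -100 0 0 0 0.45;30.5 -215.5 -115 0 0 0 0.45;30.5 -215.5 -115 0 0 0 0.45;30.5 -215.5 -115 0 0 0 0.45"}}

```text
time: 6.02
position: [460.0, -91.3, 56.7]
tcp_rot: [0.992, 0.126, -0.002, -0.001]
contact_force: [0.2, 0.2, 1.3]
opening: 61.9
```

```bash
cat >> m.py <<'E'
def wlook(fn):
    s=read_state();c=calibration('wrist');im=get_image('wrist');save('',fn,im)
    print('TCP',s['position'],'open',s['opening'],'t',s['time']); return c,im
E
python3 - <<'E'
from m import *
c,im=wlook('w4.png'); 
p=read_state()['position']
print(proj(c,[p[0],p[1],0],True),proj(c,[p[0],p[1],p[2]],True))
for b in blobs(im,c,8,(0,0,560,230),False): print(b)
E
```

```text
TCP [460.  -91.3  56.7] open 61.900423663426025 t 6.0167
(np.float64(279.58270510645735), np.float64(231.36655916742103)) (np.float64(279.128002095565), np.float64(270.17738265177667))
('white', array([480.8,  34.9,   8. ]), np.int32(6097))
('white', array([ 604.3, -149.4,    8. ]), np.int32(1165))
('white', array([519.9, -82.1,   8. ]), np.int32(66407))
('white', array([ 585.5, -111.2,    8. ]), np.int32(77))
('white', array([565.5, -85.6,   8. ]), np.int32(28))
('white', array([ 533.8, -224.8,    8. ]), np.int32(1055))
('white', array([478.1,  57.1,   8. ]), np.int32(49))
('orange', array([ 535.7, -173.8,    8. ]), np.int32(2072))
('orange', array([ 534.2, -226.4,    8. ]), np.int32(1201))
```

View pics/w4.png

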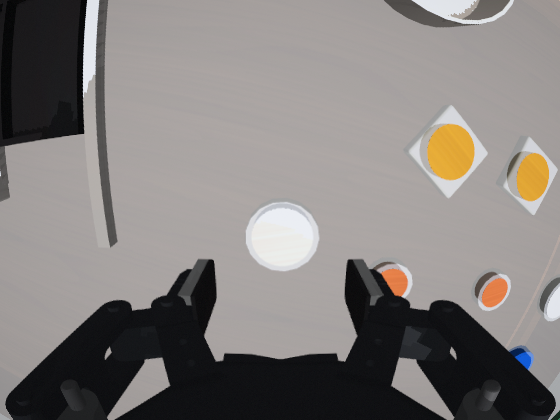

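```bash
python3 - <<'E'
from m import *
c=calibration('wrist')
print(onz(c,282.5,236,9,True))
E
```

```text
[462.3 -92.2   9. ]
```

>>> {"method": "arm_command", "body": {"series": "2.5 -0.5 -30 0 0 0 0.45;2.5 -0.5 -48 0 0 0 0.45;2.5 -0.5 -57 0 0 0 0.45;2.5 -0.5 -57 0 0 0 0.45;2.5 -0.5 -57 0 0 0 0.45"}}

```text
time: 6.48
position: [464.4, -91.7, 1.9]
tcp_rot: [0.992, 0.127, 0.0, -0.0]
contact_force: [0.3, -0.0, -0.1]
opening: 61.8
```

>>> {"method": "arm_command", "body": {"series": "0 0 0 0 0 0 -0.2;0 0 0 0 0 0 -0.2;0 0 0 0 0 0 -0.2;0 0 0 0 0 0 -0.2", "newtons": 40}}

```text
time: 6.82
position: [465.0, -92.3, 2.9]
tcp_rot: [0.992, 0.126, 0.001, 0.0]
contact_force: [-2.4, 1.3, 7.7]
opening: 44.0
```

>>> {"method": "arm_command", "body": {"series": "0 0 15 0 0 0 -0.3;0 0 40 0 0 0 -0.3;0 0 70 0 0 0 -0.3;0 0 70 0 0 0 -0.3"}}

```text
time: 7.15
position: [467.2, -92.7, 76.5]
tcp_rot: [0.992, 0.126, 0.004, 0.001]
contact_force: [0.8, 0.4, -0.4]
opening: 43.8
```

```bash
python3 - <<'E'
from m import *
c,im=wlook('w5.png')
E
```

```text
TCP [467.2 -92.7  76.5] open 43.77939415424834 t 7.15
```

View pics/w5.png

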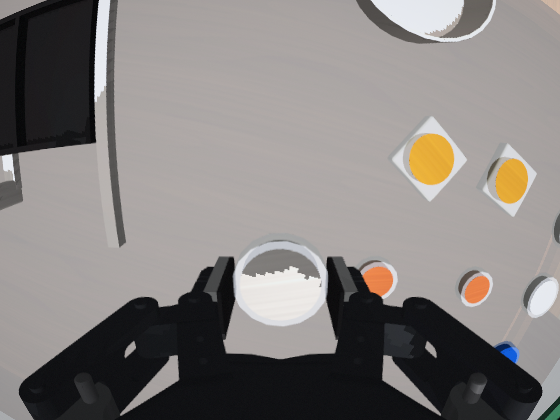

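>>> {"method": "arm_command", "body": {"series": "9 33 0 0 0 0 -0.3;20 68 0 0 0 0 -0.3;31 104 0 0 0 0 -0.3;42 140 0 0 0 0 -0.3;53 177 0 0 0 0 -0.3;63 214 0 0 0 0 -0.3;73 250 0 0 0 0 -0.3;80 280 0 0 0 0 -0.3;83 294 0 0 0 0 -0.3;83 294 0 0 0 0 -0.3"}}

```text
time: 8.03
position: [546.9, 206.4, 71.3]
tcp_rot: [0.992, 0.129, 0.0, -0.001]
contact_force: [-0.7, 0.6, -0.8]
opening: 43.8
```

```bash
python3 - <<'E'
from m import *
c,im=wlook('w6.png')
E
```

```text
TCP [546.9 206.4  71.3] open 43.767492774338734 t 8.0333
```

View pics/w6.png

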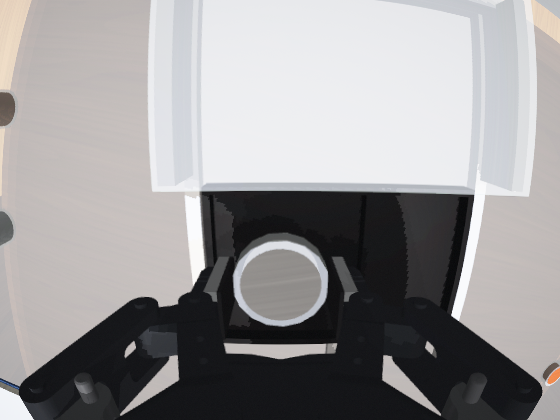

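>>> {"method": "arm_command", "body": {"series": "0 0 -20 0 0 0 -0.3;0 0 -45 0 0 0 -0.3;0 0 -60 0 0 0 -0.3;0 0 -60 0 0 0 -0.3;0 0 -60 0 0 0 -0.3"}}

```text
time: 8.5
position: [546.6, 199.3, 10.9]
tcp_rot: [0.992, 0.125, -0.001, 0.001]
contact_force: [0.2, 0.5, -0.3]
opening: 43.3
```

>>> {"method": "arm_command", "body": {"series": "0 0 0 0 0 0 0.25;0 0 0 0 0 0 0.25;0 0 0 0 0 0 0.25;0 0 20 0 0 0 0.25;0 0 50 0 0 0 0.25;0 0 80 0 0 0 0.45;0 0 80 0 0 0 0.45"}}

```text
time: 9.08
position: [550.3, 203.2, 97.5]
tcp_rot: [0.992, 0.126, 0.004, -0.001]
contact_force: [1.5, 0.8, 0.0]
opening: 62.1
```

```bash
python3 - <<'E'
from m import *
c,im=wlook('w7.png')
E
```

```text
TCP [550.3 203.2  97.5] open 62.05965428343418 t 9.0833
```

View pics/w7.png

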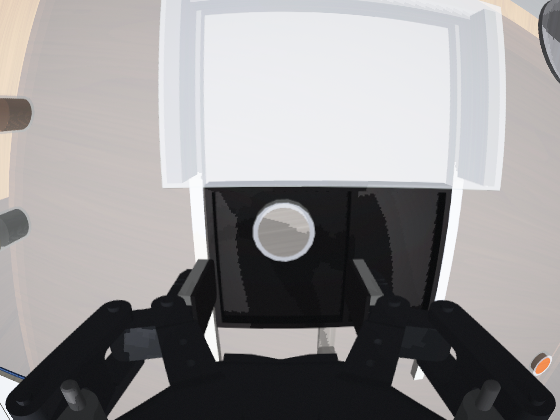

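>>> {"method": "arm_command", "body": {"series": "-11 -38 0 0 0 0 0.2;-22 -78 0 0 0 0 0.2;-33 -118 0 0 0 0 0.2;-44 -158 0 0 0 0 0.2;-55 -198 0 0 0 0 0.2;-66 -238 0 0 0 0 0.2;-77 -278 -10 0 0 0 0.2;-88 -318 -20 0 0 0 0.2;-98 -355 -30 0 0 0 0.2;-103 -374 -40 0 0 0 0.2"}}

```text
time: 9.97
position: [441.6, -177.8, 50.7]
tcp_rot: [0.992, 0.124, -0.001, 0.001]
contact_force: [-0.6, -0.9, 0.7]
opening: 51.2
```

>>> {"method": "arm_command", "body": {"series": "0 0 0 0 0 0 0.2;0 0 0 0 0 0 0.2"}}

```text
time: 10.13
position: [443.0, -173.7, 50.7]
tcp_rot: [0.992, 0.124, -0.001, -0.0]
contact_force: [-0.2, 0.8, -0.0]
opening: 51.2
```

```bash
cat >> m.py <<'E'
def wblobs(im,c,z=8,cols=('orange','white')):
    hsv=cv2.cvtColor(im,cv2.COLOR_RGB2HSV); H,S,V=cv2.split(hsv)
    p=read_state()['position']
    for k,m in {'orange':((H<30)&(S>110)&(V>120)),'blue':((H>75)&(H<135)&(S>120))}.items():
        n,l,st,ce=cv2.connectedComponentsWithStats(m.astype(np.uint8))
        for i in range(1,n):
            if st[i,4]>150:
                X=onz(c,*ce[i],z,True);print(k,ce[i],st[i,4],im[l==i].mean(0),'X',X,'shift',X[:2]-p[:2])
def top(fn=None):
    im=get_image('top'); 
    if fn: save('',fn,im)
    blobs(im,calibration('top'))
    return im
E
python3 - <<'E'
from m import *
c,im=wlook('w8.png'); wblobs(im,c)
E
```

```text
TCP [ 443.  -173.7   50.7] open 51.16910446573069 t 10.1333
orange [337.7  81.6] 3079 [233.6 181.   60. ] X [ 542.9 -182.1    8. ] shift [98.9 -9.8]
orange [457.8 112.9] 2166 [227.4 168.9  56.4] X [ 550.2 -260.7    8. ] shift [106.1 -88.4]
orange [277.9 237.9] 1374 [225.4 126.7  74. ] X [ 444.6 -172.1    8. ] shift [0.5 0.1]
orange [422.7 255.6] 984 [231.7 131.6  76.1] X [ 455.1 -268.4    8. ] shift [ 11.  -96.2]
```

View pics/w8.png

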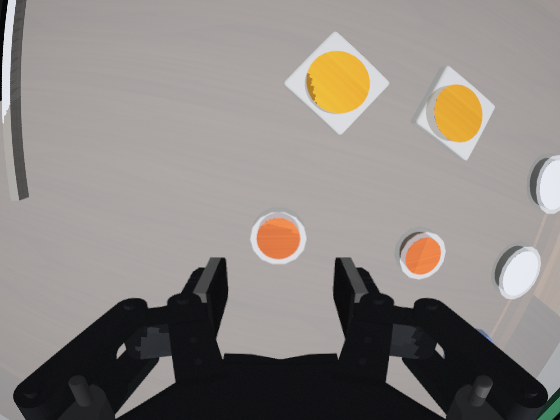

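>>> {"method": "arm_command", "body": {"series": "1.5 0 -28 0 0 0 0.2;1.5 0 -42 0 0 0 0.2;1.5 0 -50 0 0 0 0.2;1.5 0 -50 0 0 0 0.2;1.5 0 -50 0 0 0 0.2"}}

```text
time: 10.6
position: [446.1, -171.5, 1.6]
tcp_rot: [0.992, 0.127, -0.0, -0.0]
contact_force: [-0.7, -0.2, 0.5]
opening: 51.0
```

>>> {"method": "arm_command", "body": {"series": "0 0 0 0 0 0 -0.5;0 0 0 0 0 0 -0.5;0 0 0 0 0 0 -0.5;0 0 0 0 0 0 -0.5"}}

```text
time: 10.93
position: [446.5, -172.3, 2.5]
tcp_rot: [0.992, 0.126, 0.001, 0.0]
contact_force: [-0.9, 1.6, 4.8]
opening: 32.0
```

>>> {"method": "arm_command", "body": {"series": "0 0 15 0 0 0 -0.6;0 0 40 0 0 0 -0.6;0 0 70 0 0 0 -0.6;0 0 80 0 0 0 -0.6;0 0 80 0 0 0 -0.6"}}

```text
time: 11.35
position: [447.7, -173.2, 84.5]
tcp_rot: [0.992, 0.126, 0.003, 0.001]
contact_force: [-0.0, -0.0, -0.4]
opening: 31.9
```

```bash
python3 - <<'E'
from m import *
c,im=wlook('w9.png')
E
```

```text
TCP [ 447.7 -173.2   84.5] open 31.947713210473204 t 11.35
```

View pics/w9.png

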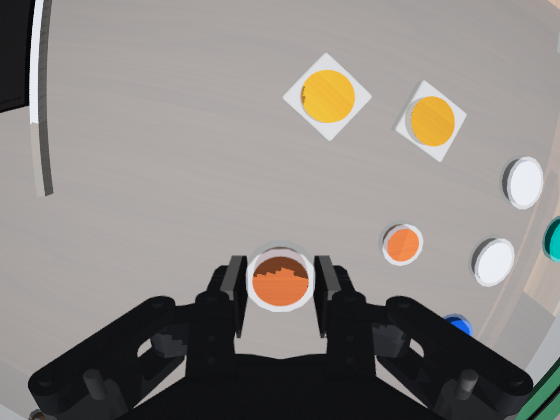

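Copper is held at (280,280). I carry it to the narrow well's far slot (570,112).

>>> {"method": "arm_command", "body": {"series": "15 35 0 0 0 0 -0.6;30 70 0 0 0 0 -0.6;45 106 0 0 0 0 -0.6;60 142 0 0 0 0 -0.6;76 178 0 0 0 0 -0.6;91 214 0 0 0 0 -0.6;105 248 0 0 0 0 -0.6;116 273 0 0 0 0 -0.6;122 285 0 0 0 0 -0.6;122 285 0 0 0 0 -0.6"}}

```text
time: 12.23
position: [568.0, 116.4, 80.3]
tcp_rot: [0.992, 0.128, -0.0, -0.001]
contact_force: [-0.2, -0.9, -1.0]
opening: 31.9
```

>>> {"method": "arm_command", "body": {"series": "0 0 -20 0 0 0 -0.6;0 0 -45 0 0 0 -0.6;0 0 -65 0 0 0 -0.6;0 0 -71 0 0 0 -0.6;0 0 -71 0 0 0 -0.6"}}

```text
time: 12.65
position: [565.9, 110.3, 8.5]
tcp_rot: [0.992, 0.125, -0.002, 0.001]
contact_force: [0.2, 0.2, -1.3]
opening: 31.6
```

>>> {"method": "arm_command", "body": {"series": "0 0 0 0 0 0 -0.05;0 0 0 0 0 0 -0.05;0 0 0 0 0 0 -0.05;0 0 20 0 0 0 -0.05;0 0 50 0 0 0 -0.05;0 0 80 0 0 0 0.2;0 0 80 0 0 0 0.2"}}

```text
time: 13.23
position: [571.2, 113.7, 96.7]
tcp_rot: [0.992, 0.126, 0.005, -0.001]
contact_force: [0.7, 0.1, 0.4]
opening: 51.6
```

```bash
python3 - <<'E'
from m import *
c,im=wlook('w10.png')
E
```

```text
TCP [571.2 113.7  96.7] open 51.60236694000064 t 13.2333
```

View pics/w10.png

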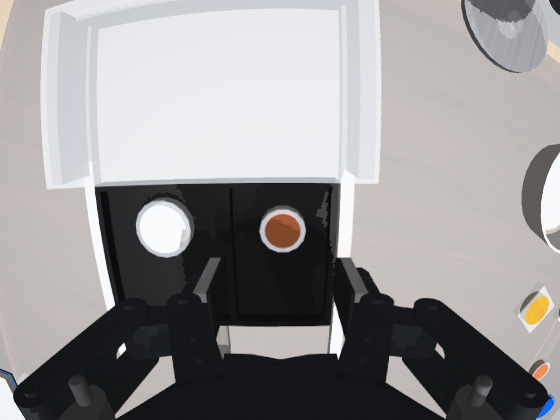

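Silver (164,227) sits in the wide well and copper (282,230) in the narrow well. Next is the second copper.

>>> {"method": "arm_command", "body": {"series": "-11 -38 0 0 0 0 0.2;-22 -78 0 0 0 0 0.2;-34 -118 0 0 0 0 0.2;-46 -158 0 0 0 0 0.2;-58 -198 0 0 0 0 0.2;-70 -238 0 0 0 0 0.2;-82 -278 -10 0 0 0 0.2;-94 -318 -20 0 0 0 0.2;-104 -355 -30 0 0 0 0.2;-112 -379 -40 0 0 0 0.2"}}

```text
time: 14.12
position: [453.7, -271.1, 49.9]
tcp_rot: [0.992, 0.124, -0.0, 0.001]
contact_force: [0.5, -1.1, 0.0]
opening: 51.0
```

>>> {"method": "arm_command", "body": {"series": "0 0 0 0 0 0 0.2;0 0 0 0 0 0 0.2;0 0 0 0 0 0 0.2"}}

```text
time: 14.37
position: [455.8, -265.8, 50.3]
tcp_rot: [0.992, 0.126, 0.0, -0.0]
contact_force: [0.8, 0.7, 0.2]
opening: 51.7
```

```bash
python3 - <<'E'
from m import *
c,im=wlook('w11.png'); wblobs(im,c)
E
```

```text
TCP [ 455.8 -265.8   50.3] open 51.723385149410845 t 14.3667
orange [174.7  67.1] 2732 [156.  112.9  38.3] X [ 542.8 -180.6    8. ] shift [86.5 84.7]
orange [310.1  83.9] 3183 [203.  153.7  51.9] X [ 550.  -259.2    8. ] shift [93.7  6.1]
orange [280.4 242.7] 1354 [223.3 124.3  72.5] X [ 454.9 -266.5    8. ] shift [-1.3 -1.2]
blue [524.1 238.6] 1978 [ 13.1 171.9 167.2] X [ 500.  -445.3    8. ] shift [  43.7 -180. ]
```

View pics/w11.png

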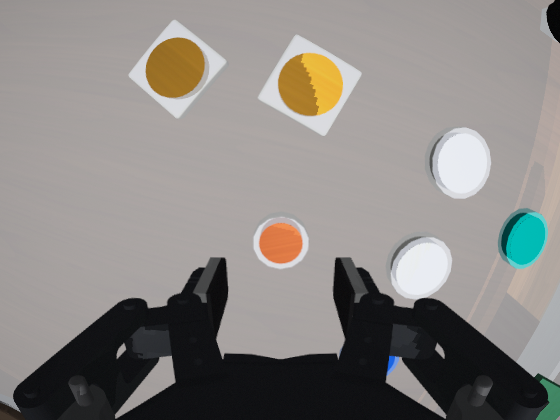

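>>> {"method": "arm_command", "body": {"series": "0 -0.5 -28 0 0 0 0.2;0 -0.5 -42 0 0 0 0.2;0 -0.5 -50 0 0 0 0.2;0 -0.5 -50 0 0 0 0.2;0 -0.5 -50 0 0 0 0.2"}}

```text
time: 14.83
position: [456.2, -266.1, 0.6]
tcp_rot: [0.992, 0.127, 0.0, -0.0]
contact_force: [-0.5, -0.0, 0.2]
opening: 51.1
```

>>> {"method": "arm_command", "body": {"series": "0 0 0 0 0 0 -0.5;0 0 0 0 0 0 -0.5;0 0 0 0 0 0 -0.5;0 0 0 0 0 0 -0.5"}}

```text
time: 15.17
position: [456.6, -267.0, 1.6]
tcp_rot: [0.992, 0.126, 0.001, 0.0]
contact_force: [0.2, 2.1, 6.4]
opening: 31.7
```

>>> {"method": "arm_command", "body": {"series": "0 0 15 0 0 0 -0.6;0 0 40 0 0 0 -0.6;0 0 70 0 0 0 -0.6;0 0 80 0 0 0 -0.6;0 0 80 0 0 0 -0.6"}}

```text
time: 15.58
position: [457.7, -268.0, 83.6]
tcp_rot: [0.992, 0.126, 0.003, 0.002]
contact_force: [-0.8, 0.0, -1.0]
opening: 32.0
```

Held (opening 32). Now to the narrow well's near slot (522,100).

>>> {"method": "arm_command", "body": {"series": "6 35 0 0 0 0 -0.6;13 75 0 0 0 0 -0.6;20 115 0 0 0 0 -0.6;27 155 0 0 0 0 -0.6;34 195 0 0 0 0 -0.6;41 235 0 0 0 0 -0.6;48 275 0 0 0 0 -0.6;55 315 0 0 0 0 -0.6;61 348 0 0 0 0 -0.6;65 367 0 0 0 0 -0.6"}}

```text
time: 16.42
position: [520.5, 105.0, 79.9]
tcp_rot: [0.992, 0.128, 0.0, -0.001]
contact_force: [-0.2, -0.4, 0.0]
opening: 31.8
```

>>> {"method": "arm_command", "body": {"series": "0 0 0 0 0 0 -0.6;0 0 -20 0 0 0 -0.6;0 0 -45 0 0 0 -0.6;0 0 -65 0 0 0 -0.6;0 0 -71 0 0 0 -0.6;0 0 -71 0 0 0 -0.6"}}

```text
time: 16.92
position: [519.1, 98.9, 7.5]
tcp_rot: [0.992, 0.126, -0.002, 0.0]
contact_force: [-0.3, 1.0, 0.1]
opening: 32.0
```

>>> {"method": "arm_command", "body": {"series": "0 0 0 0 0 0 -0.05;0 0 0 0 0 0 -0.05;0 0 0 0 0 0 -0.05;0 0 20 0 0 0 -0.05;0 0 50 0 0 0 -0.05;0 0 80 0 0 0 0.2;0 0 80 0 0 0 0.2"}}

```text
time: 17.5
position: [524.1, 101.1, 95.3]
tcp_rot: [0.992, 0.126, 0.005, -0.001]
contact_force: [0.2, 0.4, -0.5]
opening: 51.3
```

```bash
python3 - <<'E'
from m import *
c,im=wlook('w12.png')
top('t12.png')
E
```

```text
TCP [524.1 101.1  95.3] open 51.26992612289153 t 17.5
white [327.6 200.8] 28 [14  4] [175.  168.4 172.5] [ 617.5 -144.5    8. ]
white [334.9 205.2] 57 [18 10] [166.7 158.4 160.3] [ 604.9 -163.4    8. ]
white [422.8 204.2] 45 [19  9] [166.7 157.8 159.8] [ 603.2 -396.3    8. ]
white [312.  206.7] 32 [16  7] [166.6 157.7 160.3] [ 602.1 -102.2    8. ]
white [396.8 207.3] 72 [30  9] [167.1 158.  160.1] [ 596.1 -327.     8. ]
white [348.5 231.1] 1010 [115  35] [175.9 168.4 170.4] [ 534.9 -195.9    8. ]
white [418.9 229.8] 502 [60 22] [193.5 189.3 193.5] [ 535.1 -379.9    8. ]
white [460.5 233.6] 51 [14 16] [166.7 157.9 159.8] [ 522.9 -487.     8. ]
white [363.4 255.8] 1278 [147  28] [177.9 171.  173.6] [ 469.6 -231.     8. ]
white [455.8 252.7] 120 [33 13] [166.6 158.5 159.9] [ 473.6 -469.5    8. ]
white [364.4 266.8] 31 [10 11] [166.6 158.5 160.1] [ 441.3 -231.7    8. ]
white [351.5 267.8] 48 [15  9] [167.  158.2 159.9] [ 439.3 -198.5    8. ]
white [390.5 269.1] 30 [14 11] [166.7 158.2 160.2] [ 434.2 -298.5    8. ]
white [313.3 285.1] 396 [40 31] [167.  158.4 159.8] [396.9 -98.3   8. ]
white [439.9 281.4] 262 [45 19] [166.9 158.2 159.8] [ 401.2 -421.6    8. ]
white [365.4 287. ] 602 [76 29] [166.9 158.2 159.9] [ 390.1 -231.2    8. ]
white [465.1 281. ] 34 [ 9 10] [167.2 158.5 159.7] [ 401.2 -485.4    8. ]
white [373.  295.8] 59 [21  9] [166.8 158.2 159.8] [ 367.8 -249.2    8. ]
orange [371.8 224.4] 134 [13 14] [230.9 173.8  72.4] [ 551.4 -258.1    8. ]
orange [342.6 227.8] 132 [13 13] [232.  176.4  73.4] [ 543.8 -180.8    8. ]
blue [444.9 242.1] 221 [17 17] [ 31.  192.  188.6] [ 501.4 -444.4    8. ]
blue [413.8 290.1] 238 [18 17] [ 53.5 110.5 227.1] [ 380.7 -353.6    8. ]
```

View pics/w12.png

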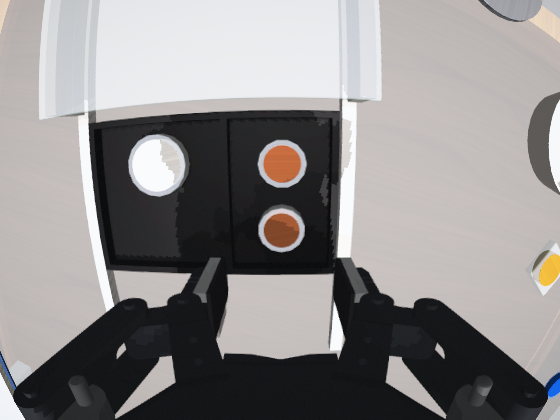

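>>> {"method": "arm_command", "body": {"series": "-5 -38 0 0 0 0 0.45;-10 -78 0 0 0 0 0.45;-15 -118 0 0 0 0 0.45;-20 -158 0 0 0 0 0.45;-25 -198 0 0 0 0 0.45;-30 -238 0 0 0 0 0.45;-35 -278 0 0 0 0 0.45;-40 -318 0 0 0 0 0.45;-45 -358 0 0 0 0 0.45;-50 -398 0 0 0 0 0.45"}}

```text
time: 18.43
position: [469.4, -299.9, 88.7]
tcp_rot: [0.992, 0.126, -0.0, -0.0]
contact_force: [1.5, 0.4, 0.8]
opening: 61.9
```

>>> {"method": "arm_command", "body": {"series": "-5 -35 -10 0 0 0 0.45;-9 -57 -25 0 0 0 0.45;-10 -63 -40 0 0 0 0.45;-10 -63 -40 0 0 0 0.45;-10 -63 -40 0 0 0 0.45"}}

```text
time: 18.85
position: [459.7, -360.2, 48.2]
tcp_rot: [0.992, 0.126, -0.001, -0.001]
contact_force: [0.0, 1.1, 0.2]
opening: 61.4
```

```bash
python3 - <<'E'
from m import *
c,im=wlook('w13.png'); wblobs(im,c)
p=read_state()['position'];print(proj(c,[p[0],p[1],9],True))
hsv=cv2.cvtColor(im,cv2.COLOR_RGB2GRAY)
x=cv2.HoughCircles(hsv,cv2.HOUGH_GRADIENT,1,50,param1=120,param2=25,minRadius=25,maxRadius=48)
for q in x[0][:6]: print(q,onz(c,q[0],q[1],9,True))
E
```

```text
TCP [ 459.7 -360.2   48.2] open 61.38709881251839 t 18.85
orange [148.4  57.1] 2546 [149.2 107.9  36.8] X [ 550.  -257.6    8. ] shift [ 89.3 102.1]
orange [47.9 58.5] 1520 [172.4 124.7  41.2] X [ 542.9 -178.5    8. ] shift [ 82.1 181.1]
blue [428.5 214.4] 3484 [ 17.8 193.3 188.6] X [ 499.8 -446.3    8. ] shift [ 39.1 -86.7]
blue [244.4 337.8] 2085 [ 33.6  88.2 183.3] X [ 383.8 -354.2    8. ] shift [-77.    5.5]
(np.float64(279.421060153132), np.float64(240.8904265506628))
[426.5 213.5  30.2] [ 500.2 -444.2    9. ]
[315.5 121.5  37.8] [ 533.5 -361.6    9. ]
[281.5 242.5  36.5] [ 460.1 -361.1    9. ]
[243.5 347.5  32.2] [ 375.6 -355.2    9. ]
[149.5  58.5  30.2] [ 549.2 -259.     9. ]
```

View pics/w13.png

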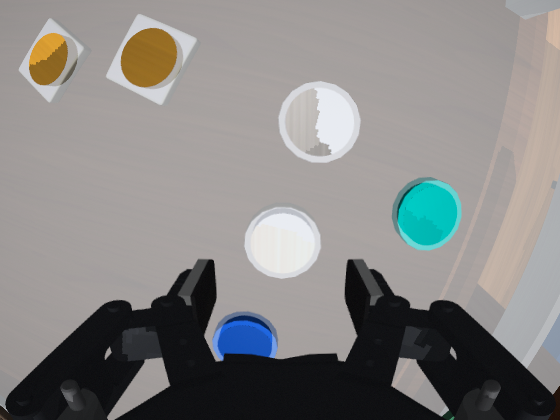

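Candidates: silver (282,242) and (319,121). Turquoise (428,214) and blue (244,338) are the look-alikes and the fingers do not overlap them. I take the silver at (282,242).

>>> {"method": "arm_command", "body": {"series": "0.5 -1 -26 0 0 0 0.45;0.5 -1 -40 0 0 0 0.45;0.5 -1 -48 0 0 0 0.45;0.5 -1 -48 0 0 0 0.45;0.5 -1 -48 0 0 0 0.45"}}

```text
time: 19.32
position: [461.9, -361.2, 2.0]
tcp_rot: [0.992, 0.127, 0.0, -0.0]
contact_force: [0.4, 0.4, 0.2]
opening: 62.0
```

>>> {"method": "arm_command", "body": {"series": "0 0 0 0 0 0 -0.2;0 0 0 0 0 0 -0.2;0 0 0 0 0 0 -0.2;0 0 0 0 0 0 -0.3"}}

```text
time: 19.65
position: [462.1, -362.1, 3.0]
tcp_rot: [0.992, 0.126, 0.001, 0.001]
contact_force: [-1.3, 1.4, 7.1]
opening: 43.8
```

>>> {"method": "arm_command", "body": {"series": "0 0 15 0 0 0 -0.3;0 0 40 0 0 0 -0.3;0 0 70 0 0 0 -0.3;0 0 80 0 0 0 -0.3;0 0 80 0 0 0 -0.3"}}

```text
time: 20.07
position: [463.2, -363.3, 85.1]
tcp_rot: [0.992, 0.126, 0.002, 0.002]
contact_force: [-0.3, 0.5, -0.7]
opening: 43.9
```

>>> {"method": "arm_command", "body": {"series": "2 35 0 0 0 0 -0.3;4 75 0 0 0 0 -0.3;6 115 0 0 0 0 -0.3;8 155 0 0 0 0 -0.3;10 195 0 0 0 0 -0.3;12 235 0 0 0 0 -0.3;14 275 0 0 0 0 -0.3;16 315 0 0 0 0 -0.3;18 355 0 0 0 0 -0.3;20 395 0 0 0 0 -0.3"}}

```text
time: 20.9
position: [480.4, 34.7, 80.8]
tcp_rot: [0.992, 0.126, -0.0, 0.0]
contact_force: [0.8, -0.4, -1.0]
opening: 43.7
```

>>> {"method": "arm_command", "body": {"series": "2 40 0 0 0 0 -0.3;4 80 0 0 0 0 -0.3;5 120 0 0 0 0 -0.3;6 150 0 0 0 0 -0.3;7 170 0 0 0 0 -0.3;7 176 0 0 0 0 -0.3;7 176 0 0 0 0 -0.3;7 176 0 0 0 0 -0.3"}}

```text
time: 21.57
position: [487.8, 207.7, 80.7]
tcp_rot: [0.992, 0.126, -0.001, 0.001]
contact_force: [-0.7, 0.2, -1.0]
opening: 43.8
```

>>> {"method": "arm_command", "body": {"series": "0 0 -20 0 0 0 -0.3;0 0 -45 0 0 0 -0.3;0 0 -62 0 0 0 -0.3;0 0 -66 0 0 0 -0.3;0 0 -66 0 0 0 -0.3;0 0 -66 0 0 0 -0.3"}}

```text
time: 22.07
position: [488.5, 207.8, 15.8]
tcp_rot: [0.992, 0.125, -0.0, 0.0]
contact_force: [1.2, 0.4, -0.7]
opening: 43.5
```

```bash
python3 - <<'E'
from m import *
c,im=wlook('w14.png')
E
```

```text
TCP [488.5 207.8  15.8] open 43.53461725487804 t 22.0667
```

View pics/w14.png

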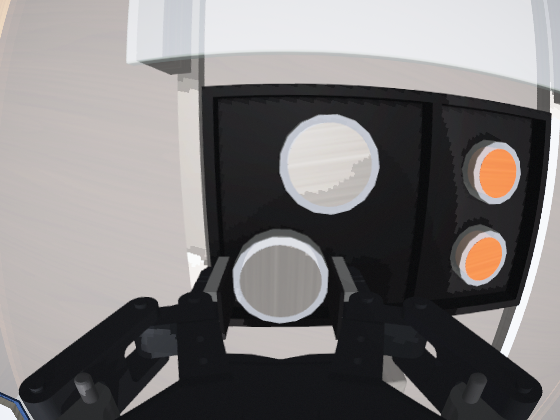

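>>> {"method": "arm_command", "body": {"series": "0 0 0 0 0 0 0.2;0 0 0 0 0 0 0.2;0 0 0 0 0 0 0.2;0 0 20 0 0 0 0.2;0 0 50 0 0 0 0.2;0 0 80 0 0 0 0.45;0 0 80 0 0 0 0.45"}}

```text
time: 22.7
position: [490.9, 210.8, 100.7]
tcp_rot: [0.992, 0.126, 0.004, -0.001]
contact_force: [1.1, 1.2, 0.0]
opening: 61.8
```

```bash
python3 - <<'E'
from m import *
c,im=wlook('w15.png')
E
```

```text
TCP [490.9 210.8 100.7] open 61.82960388500607 t 22.7
```

View pics/w15.png

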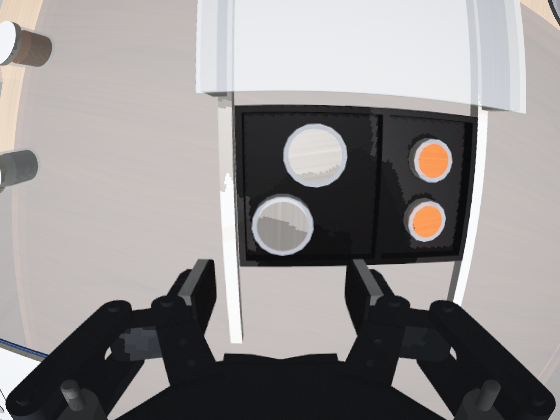

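Both silvers lie flat in the wide well at (315,155) and (282,225). Now the third silver.

>>> {"method": "arm_command", "body": {"series": "3 -35 0 0 0 0 0.45;6 -75 0 0 0 0 0.45;9 -115 0 0 0 0 0.45;12 -155 0 0 0 0 0.45;15 -195 0 0 0 0 0.45;18 -235 0 0 0 0 0.45;21 -275 0 0 0 0 0.45;24 -315 0 0 0 0 0.45;27 -355 0 0 0 0 0.45;30 -395 0 0 0 0 0.45"}}

```text
time: 23.58
position: [517.5, -188.1, 94.8]
tcp_rot: [0.992, 0.126, -0.0, -0.0]
contact_force: [1.8, 0.6, 0.2]
opening: 61.8
```

>>> {"method": "arm_command", "body": {"series": "4 -40 0 0 0 0 0.45;8 -80 0 0 0 0 0.45;11 -120 -10 0 0 0 0.45;14 -150 -25 0 0 0 0.45;15 -170 -40 0 0 0 0.45;15 -176 -45 0 0 0 0.45;15 -176 -45 0 0 0 0.45;15 -176 -45 0 0 0 0.45"}}

```text
time: 24.25
position: [533.0, -360.7, 49.8]
tcp_rot: [0.992, 0.126, -0.0, -0.001]
contact_force: [0.8, 0.2, -0.0]
opening: 62.2
```

```bash
python3 - <<'E'
from m import *
c,im=wlook('w16.png'); wblobs(im,c)
g=cv2.cvtColor(im,cv2.COLOR_RGB2GRAY)
x=cv2.HoughCircles(g,cv2.HOUGH_GRADIENT,1,50,param1=120,param2=25,minRadius=25,maxRadius=48)
for q in x[0][:6]: print(q,onz(c,q[0],q[1],9,True))
E
```

```text
TCP [ 533.  -360.7   49.8] open 62.208725058590225 t 24.25
orange [ 33.6 164.4] 1353 [147.1 106.5  36. ] X [ 541.5 -178.5    8. ] shift [  7.7 181.5]
orange [125.4 177.1] 2270 [163.8 119.2  40.8] X [ 548.8 -257.5    8. ] shift [ 15.  102.5]
blue [403.9 294.8] 331 [ 32.5 174.1 170.5] X [ 515.3 -453.     8. ] shift [-18.5 -93. ]
[128.5 175.5  29.2] [ 550.5 -260.     9. ]
[281.5 241.5  34.4] [ 533.5 -361.5    9. ]
[465.5  50.5  35. ] [ 681.5 -441.8    9. ]
```

View pics/w16.png

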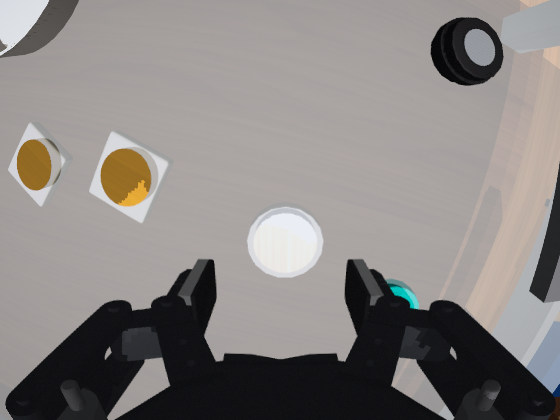

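>>> {"method": "arm_command", "body": {"series": "0.5 -2 -26 0 0 0 0.45;0.5 -2 -40 0 0 0 0.45;0.5 -2 -49 0 0 0 0.45;0.5 -2 -49 0 0 0 0.45;0.5 -2 -49 0 0 0 0.45"}}

```text
time: 24.72
position: [533.7, -363.1, 1.3]
tcp_rot: [0.992, 0.126, -0.0, -0.0]
contact_force: [-0.3, -0.1, 0.7]
opening: 61.6
```

>>> {"method": "arm_command", "body": {"series": "0 0 0 0 0 0 -0.2;0 0 0 0 0 0 -0.2;0 0 0 0 0 0 -0.2;0 0 0 0 0 0 -0.3"}}

```text
time: 25.05
position: [534.5, -364.2, 2.7]
tcp_rot: [0.992, 0.126, 0.001, 0.0]
contact_force: [-1.5, 1.0, 6.3]
opening: 44.1
```

>>> {"method": "arm_command", "body": {"series": "0 0 15 0 0 0 -0.3;0 0 40 0 0 0 -0.3;0 0 70 0 0 0 -0.3;0 0 80 0 0 0 -0.3;0 0 80 0 0 0 -0.3"}}

```text
time: 25.47
position: [535.7, -365.2, 85.0]
tcp_rot: [0.992, 0.126, 0.002, 0.002]
contact_force: [0.1, -0.2, 0.4]
opening: 43.8
```

>>> {"method": "arm_command", "body": {"series": "-2 35 0 0 0 0 -0.3;-5 75 0 0 0 0 -0.3;-7 115 0 0 0 0 -0.3;-10 155 0 0 0 0 -0.3;-12 195 0 0 0 0 -0.3;-15 235 0 0 0 0 -0.3;-17 275 0 0 0 0 -0.3;-20 315 0 0 0 0 -0.3;-22 355 0 0 0 0 -0.3;-25 395 0 0 0 0 -0.3"}}

```text
time: 26.3
position: [507.7, 32.6, 80.5]
tcp_rot: [0.992, 0.126, -0.0, 0.0]
contact_force: [0.5, 1.4, -0.4]
opening: 43.6
```

>>> {"method": "arm_command", "body": {"series": "-3 40 0 0 0 0 -0.3;-5 75 0 0 0 0 -0.3;-7 105 0 0 0 0 -0.3;-8 125 0 0 0 0 -0.3;-8 133 0 0 0 0 -0.3;-8 133 0 0 0 0 -0.3;-8 133 0 0 0 0 -0.3;-8 133 0 0 0 0 -0.3"}}

```text
time: 26.97
position: [500.7, 161.7, 80.8]
tcp_rot: [0.992, 0.125, -0.0, 0.001]
contact_force: [0.2, 0.1, 0.8]
opening: 43.9
```

>>> {"method": "arm_command", "body": {"series": "0 0 -20 0 0 0 -0.3;0 0 -45 0 0 0 -0.3;0 0 -60 0 0 0 -0.3;0 0 -64 0 0 0 -0.3;0 0 -64 0 0 0 -0.3;0 0 -64 0 0 0 -0.3"}}

```text
time: 27.47
position: [501.1, 163.0, 17.7]
tcp_rot: [0.992, 0.125, 0.0, 0.0]
contact_force: [-0.0, 0.1, 0.1]
opening: 43.7
```

```bash
python3 - <<'E'
from m import *
c,im=wlook('w17.png')
E
```

```text
TCP [501.1 163.   17.7] open 43.72819802281136 t 27.4667
```

View pics/w17.png

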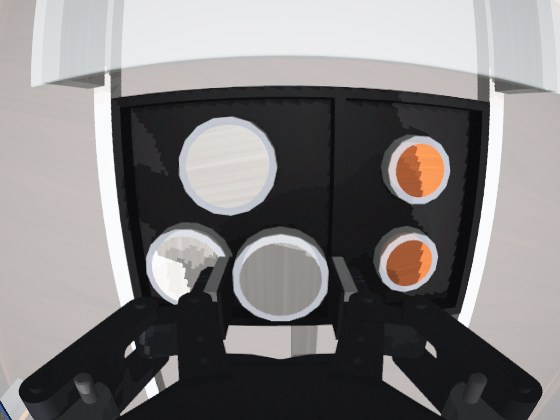

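>>> {"method": "arm_command", "body": {"series": "0 0 0 0 0 0 0.2;0 0 0 0 0 0 0.2;0 0 0 0 0 0 0.2;0 0 20 0 0 0 0.2;0 0 50 0 0 0 0.2;0 0 80 0 0 0 0.45;0 0 80 0 0 0 0.45"}}

```text
time: 28.1
position: [503.6, 165.5, 102.7]
tcp_rot: [0.992, 0.126, 0.004, -0.001]
contact_force: [0.7, 1.0, 0.5]
opening: 62.1
```

```bash
python3 - <<'E'
from m import *
c,im=wlook('w18.png')
im=get_image('top');
for b in blobs(im,calibration('top'),8,pr=False):
    if b[0]!='white':print(b)
save('','t18.png',im)
E
```

```text
TCP [503.6 165.5 102.7] open 62.091929654950796 t 28.1
('orange', array([ 551.7, -258.1,    8. ]), np.int32(134))
('orange', array([ 543.8, -180.7,    8. ]), np.int32(134))
('blue', array([ 501.4, -444.4,    8. ]), np.int32(221))
('blue', array([ 380.8, -353.7,    8. ]), np.int32(238))
```

View pics/w18.png

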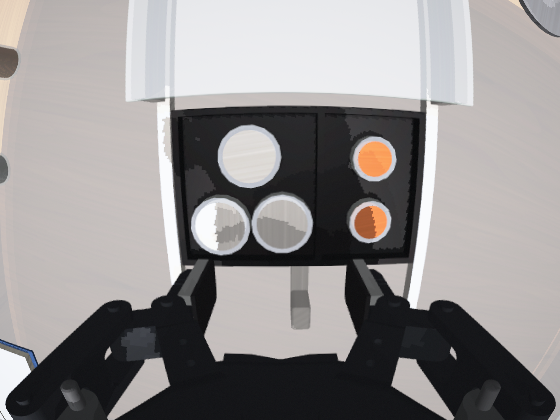

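```bash
python3 - <<'E'
from m import *
c=calibration('wrist')
print(onz(c,300.5,309,42,True),onz(c,316,263,16,True), proj(c,[444.5,134,42],True))
E
```

```text
[449.7 135.6  42. ] [476.9 129.4  16. ] (np.float64(300.5919122061715), np.float64(315.1838952732378))
```

>>> {"method": "arm_command", "body": {"series": "-20 -10 0 0 0 0 0;-40 -21 0 0 0 0 0;-58 -30 0 0 0 0 0;-58 -30 0 0 0 0 0;-58 -30 -20 0 0 0 0;-58 -30 -50 0 0 0 0;-58 -30 -70 0 0 0 0;-58 -30 -74 0 0 0 0;-58 -30 -74 0 0 0 0"}}

```text
time: 28.95
position: [441.5, 133.7, 21.9]
tcp_rot: [0.992, 0.126, -0.002, 0.0]
contact_force: [-0.3, -0.2, 0.8]
opening: 42.9
```

>>> {"method": "arm_command", "body": {"series": "0 0 0 0 0 0 -1;0 0 0 0 0 0 -1;0 0 0 0 0 0 -1;0 0 0 0 0 0 -1;0 0 0 0 0 0 -1;0 0 0 0 0 0 -1", "newtons": 60}}

```text
time: 29.45
position: [443.4, 134.4, 24.5]
tcp_rot: [0.992, 0.126, 0.001, -0.0]
contact_force: [-2.9, -0.2, 8.1]
opening: 12.5
```

>>> {"method": "arm_command", "body": {"series": "8 2 0 0 0 0 -1;20 5.1 0 0 0 0 -1;32 8.2 0 0 0 0 -1;44 11.3 0 0 0 0 -1;56 14.4 0 0 0 0 -1;68 17.5 0 0 0 0 -1;80 20.5 0 0 0 0 -1;92 23.6 0 0 0 0 -1;102 26.2 0 0 0 0 -1;110 28.2 0 0 0 0 -1"}}

```text
time: 30.28
position: [551.7, 161.7, 23.9]
tcp_rot: [0.992, 0.126, -0.001, 0.0]
contact_force: [-10.7, -2.9, 11.8]
opening: 12.5
```

>>> {"method": "arm_command", "body": {"series": "4 1 0 0 0 0 -1;8 2 0 0 0 0 -1;8 2 0 0 0 0 -1;8 2 0 0 0 0 -1"}}

```text
time: 30.62
position: [559.7, 163.8, 24.0]
tcp_rot: [0.992, 0.126, -0.001, 0.0]
contact_force: [-5.7, -2.4, 4.8]
opening: 12.5
```

```bash
python3 - <<'E'
from m import *
c,im=wlook('w19.png');print(read_state()['contact_force'])
E
```

```text
TCP [559.7 163.8  24. ] open 12.533423128576302 t 30.6167
[-5.4 -1.5  5.4]
```

View pics/w19.png

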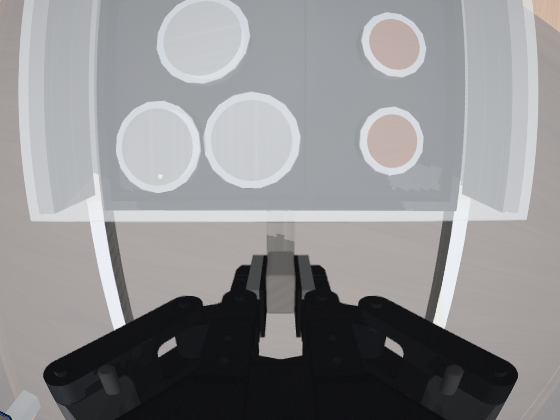

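Not yet at the stop (force ~6 N, sliding friction). I push on in small steps until the force rises.

>>> {"method": "arm_command", "body": {"series": "1.5 0.4 0 0 0 0 -1;3 0.8 0 0 0 0 -1;3 0.8 0 0 0 0 -1"}}

```text
time: 30.92
position: [562.0, 164.4, 23.9]
tcp_rot: [0.992, 0.126, -0.001, 0.0]
contact_force: [-8.5, -3.0, 8.0]
opening: 12.8
```

>>> {"method": "arm_command", "body": {"series": "1.5 0.4 0 0 0 0 -1;3 0.8 0 0 0 0 -1;3 0.8 0 0 0 0 -1"}}

```text
time: 31.17
position: [565.1, 165.2, 24.0]
tcp_rot: [0.992, 0.126, -0.001, 0.0]
contact_force: [-6.6, -2.1, 7.3]
opening: 12.7
```

>>> {"method": "arm_command", "body": {"series": "1 0.3 0 0 0 0 -1;2 0.5 0 0 0 0 -1;2 0.5 0 0 0 0 -1"}}

```text
time: 31.42
position: [566.9, 165.7, 24.0]
tcp_rot: [0.992, 0.126, -0.001, 0.0]
contact_force: [-9.3, -2.0, 7.9]
opening: 12.5
```

>>> {"method": "arm_command", "body": {"series": "1 0.3 0 0 0 0 -1;2 0.5 0 0 0 0 -1;2 0.5 0 0 0 0 -1"}}

```text
time: 31.67
position: [568.9, 166.2, 24.0]
tcp_rot: [0.992, 0.126, -0.001, 0.0]
contact_force: [-6.8, -1.7, 7.8]
opening: 12.4
```

>>> {"method": "arm_command", "body": {"series": "1 0.3 0 0 0 0 -1;2 0.5 0 0 0 0 -1;2 0.5 0 0 0 0 -1"}}

```text
time: 31.92
position: [569.2, 166.2, 24.0]
tcp_rot: [0.992, 0.126, -0.003, 0.001]
contact_force: [-13.4, -3.4, 15.3]
opening: 12.4
```

>>> {"method": "arm_command", "body": {"series": "1 0.3 0 0 0 0 -1;1.5 0.4 0 0 0 0 -1;1.5 0.4 0 0 0 0 -1"}}

```text
time: 32.17
position: [569.2, 166.2, 23.9]
tcp_rot: [0.992, 0.126, -0.004, 0.001]
contact_force: [-19.3, -5.1, 20.9]
opening: 12.4
```

The position has stalled and the force rises, so the tray is at its stop. I release.

>>> {"method": "arm_command", "body": {"series": "0 0 0 0 0 0 0;0 0 0 0 0 0 0;0 0 0 0 0 0 0;0 0 0 0 0 0 0;0 0 30 0 0 0 0;0 0 70 0 0 0 0;0 0 110 0 0 0 0;0 0 130 0 0 0 0;0 0 130 0 0 0 0"}}

```text
time: 32.92
position: [577.3, 169.1, 159.1]
tcp_rot: [0.992, 0.126, 0.005, -0.001]
contact_force: [0.3, 0.9, 0.2]
opening: 43.0
```

```bash
python3 - <<'E'
from m import *
c,im=wlook('w20.png')
save('','s20.png',get_image('scene'))
E
```

```text
TCP [577.3 169.1 159.1] open 42.964227819646354 t 32.9167
```

View pics/w20.png

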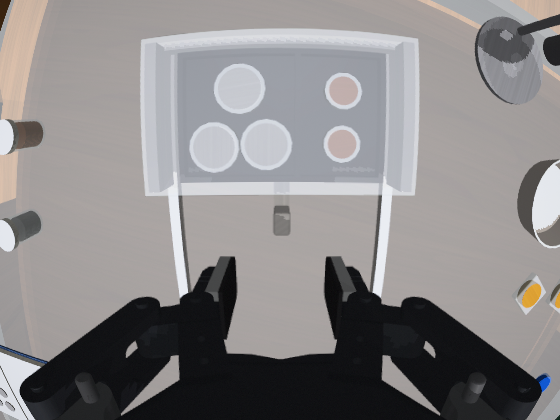

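View pics/s20.png

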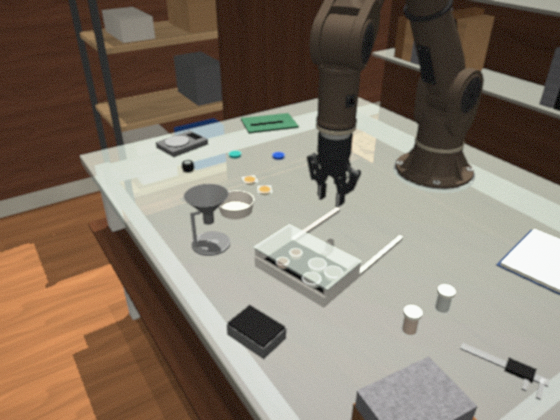

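```bash
python3 - <<'E'
from m import *
c=calibration('wrist')
A=onz(c,283,184,16,True);G=onz(c,283,195,50,True);G2=onz(c,283,195,56,True);g=onz(c,282,219,42,True)
ex=np.array([.9686,.2487,0])
print('front edge - glass edge', (A-G)@ex,(A-G2)@ex,'grip to glass',(g-G)@ex,A,G,g)
for n in((240,88),(214,147),(266,144),(343,91),(341,144)): print(onz(c,*n,12,True))
b=np.load('pics/t2.npy')
E
```

```text
front edge - glass edge 2.5834419253621173 1.2927047881886657 grip to glass -21.812657458206825 [592.9 169.6  16. ] [590.4 169.2  50. ] [569.1 164.4  42. ]
[665.8 226.8  12. ]
[609.8 236.9  12. ]
[623.1 192.7  12. ]
[686.3 139.5  12. ]
[640.2 128.9  12. ]
```

Tray front edge is 1–3 mm inside the glass front edge, which matches home. Now the brass at (342,228) in the top view: yaw −28.6°, so the tool turns −43°.

>>> {"method": "arm_command", "body": {"series": "-3 -35 0 0 0 -6 0.35;-6 -75 0 0 0 -12 0.35;-9 -115 0 0 0 -18 0.35;-12 -155 0 0 0 -24 0.35;-15 -195 0 0 0 -30 0.35;-18 -235 0 0 0 -36 0.35;-21 -275 -20 0 0 -40 0.35;-24 -315 -45 0 0 -43 0.35;-27 -340 -70 0 0 -43 0.35;-28 -349 -90 0 0 -43 0.35"}}

```text
time: 33.85
position: [543.4, -187.5, 60.3]
tcp_rot: [0.968, -0.249, -0.001, 0.002]
contact_force: [0.6, -0.7, 0.0]
opening: 57.9
```

>>> {"method": "arm_command", "body": {"series": "0 0 0 0 0 0 0.35;0 0 0 0 0 0 0.35;0 0 0 0 0 0 0.35"}}

```text
time: 34.1
position: [546.6, -179.8, 63.4]
tcp_rot: [0.969, -0.246, -0.0, -0.0]
contact_force: [0.3, 0.7, 0.5]
opening: 57.5
```

```bash
cat >> m.py <<'E'
def squares(im,c,z=10):
    g=im.astype(int); hsv=cv2.cvtColor(im,cv2.COLOR_RGB2HSV);H,S,V=cv2.split(hsv)
    m=((H<30)&(S>110)&(V>60))
    n,l,st,ce=cv2.connectedComponentsWithStats(m.astype(np.uint8)); p=read_state()['position']
    for i in range(1,n):
        if st[i,4]>300:
            X=onz(c,*ce[i],6,True); print('coin',ce[i],st[i,4],'X',X,'shift',X[:2]-p[:2])
E
python3 - <<'E'
from m import *
c,im=wlook('w21.png'); squares(im,c); s=read_state(); print(s['tcp_rot'],s['joint_pos'])
E
```

```text
TCP [ 546.6 -179.8   63.4] open 57.48700862603691 t 34.1
coin [387.9 174.4] 2344 X [ 548.1 -260.1    6. ] shift [  1.  -80.5]
coin [285.  239.9] 2275 X [ 540.9 -180.8    6. ] shift [-6.3 -1.2]
[ 1.  -0.2  0.  -0. ] [ 0.3  0.5 -0.1  1.9  0.1  0.7 -1.9]
```

View pics/w21.png

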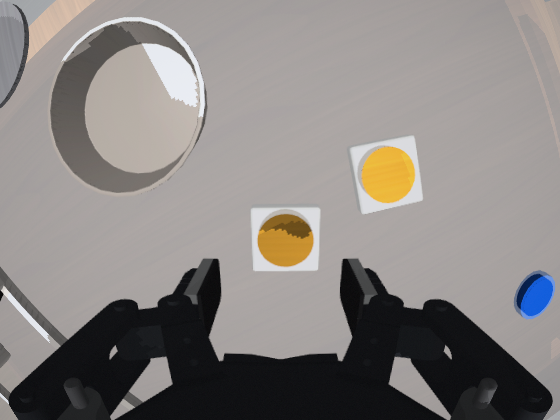

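```bash
python3 - <<'E'
from m import *
c=calibration('wrist')
print('brass',onz(c,286,239.5,10,True)); pts=[(50,110),(206,95),(133,18),(125,196),(178,37),(73,47),(190,150)]
W=np.array([onz(c,*p,36,True) for p in pts]);print(W)
A=np.c_[2*W[:,:2],np.ones(len(W))];s=np.linalg.lstsq(A,(W[:,:2]**2).sum(1),rcond=None)[0];print('cup',s[:2],np.sqrt(s[2]+s[0]**2+s[1]**2))
print('cup base in', onz(c,145,108,4,True))
E
```

```text
brass [ 542.6 -181.8   10. ]
[[ 692.9  -96.4   36. ]
 [ 641.4 -186.8   36. ]
 [ 705.9 -171.9   36. ]
 [ 618.4 -115.8   36. ]
 [ 678.7 -188.9   36. ]
 [ 716.7 -130.4   36. ]
 [ 620.2 -164.5   36. ]]
cup [ 665.  -139.6] 51.9401797822787
cup base in [ 662.8 -142.6    4. ]
```

>>> {"method": "arm_command", "body": {"series": "-5 -1 -30 0 0 0 0.35;-5 -1 -50 0 0 0 0.35;-5 -1 -62 0 0 0 0.35;-5 -1 -62 0 0 0 0.35;-5 -1 -62 0 0 0 0.35"}}

```text
time: 34.57
position: [541.8, -181.5, 1.9]
tcp_rot: [0.969, -0.246, 0.0, -0.0]
contact_force: [-1.2, 0.8, 0.4]
opening: 57.7
```

>>> {"method": "arm_command", "body": {"series": "0 0 0 0 0 0 -0.2;0 0 0 0 0 0 -0.2;0 0 0 0 0 0 -0.2;0 0 0 0 0 0 -0.3", "newtons": 40}}

```text
time: 34.9
position: [542.5, -182.2, 3.0]
tcp_rot: [0.969, -0.246, 0.001, -0.0]
contact_force: [-1.1, 1.4, 8.5]
opening: 42.9
```

>>> {"method": "arm_command", "body": {"series": "0 0 15 0 0 0 -0.3;0 0 45 0 0 0 -0.3;0 0 75 0 0 0 -0.3;30 10 85 0 0 0 -0.3;65 22 85 0 0 0 -0.3;100 34 85 0 0 0 -0.3;117 40 85 0 0 0 -0.3;122 42 85 0 0 0 -0.3;122 42 85 0 0 0 -0.3;122 42 85 0 0 0 -0.3"}}

```text
time: 35.73
position: [662.2, -141.0, 86.4]
tcp_rot: [0.969, -0.247, -0.0, 0.0]
contact_force: [-0.5, 0.0, -0.7]
opening: 42.4
```

>>> {"method": "arm_command", "body": {"series": "0 0 0 0 0 0 -0.3;0 0 0 0 0 0 -0.3"}}

```text
time: 35.9
position: [661.9, -141.6, 86.5]
tcp_rot: [0.969, -0.247, -0.0, 0.0]
contact_force: [0.4, -0.5, -1.0]
opening: 42.9
```

```bash
python3 - <<'E'
from m import *
c,im=wlook('w22.png')
E
```

```text
TCP [ 661.9 -141.6   86.5] open 42.8695379153632 t 35.9
```

View pics/w22.png

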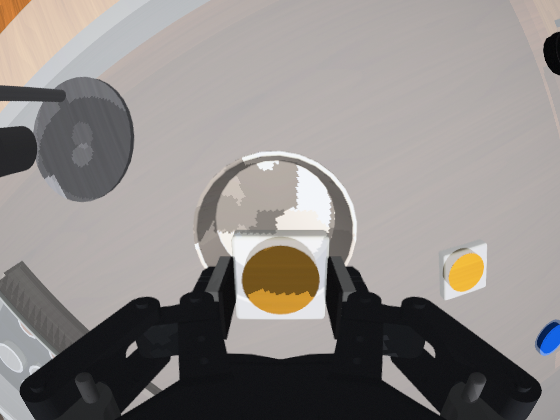

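>>> {"method": "arm_command", "body": {"series": "2.5 1.5 -10 0 0 0 -0.3;2.5 1.5 -35 0 0 0 -0.3;2.5 1.5 -52 0 0 0 -0.3;2.5 1.5 -62 0 0 0 -0.3;2.5 1.5 -62 0 0 0 -0.3;2.5 1.5 -62 0 0 0 -0.3"}}

```text
time: 36.45
position: [665.3, -138.9, 23.9]
tcp_rot: [0.969, -0.246, -0.001, 0.0]
contact_force: [0.5, 0.7, 0.1]
opening: 42.6
```

>>> {"method": "arm_command", "body": {"series": "0 0 0 0 0 0 0.18;0 0 0 0 0 0 0.18;0 0 0 0 0 0 0.18;0 0 20 0 0 0 0.18;0 0 45 0 0 0 0.18;0 0 70 0 0 0 0.35;0 0 70 0 0 0 0.35"}}

```text
time: 37.03
position: [669.1, -139.4, 100.6]
tcp_rot: [0.969, -0.246, 0.004, -0.0]
contact_force: [1.1, 0.3, 0.8]
opening: 57.6
```

```bash
python3 - <<'E'
from m import *
c,im=wlook('w23.png');squares(im,c)
im=get_image('top');save('','t23.png',im,(290,150,470,310),4);print([b for b in blobs(im,calibration('top'),8,pr=False) if b[0]=='orange'])
E
```

```text
TCP [ 669.1 -139.4  100.6] open 57.630588157108754 t 37.0333
coin [17.5 18.1] 1504 X [961.5 -14.1   6. ] shift [293.4 125.1]
coin [281.8 225.4] 1743 X [ 663.7 -137.9    6. ] shift [-4.4  1.3]
coin [462.7 271.8] 913 X [ 545.4 -261.     6. ] shift [-122.7 -121.8]
[]
```

View pics/w23.png

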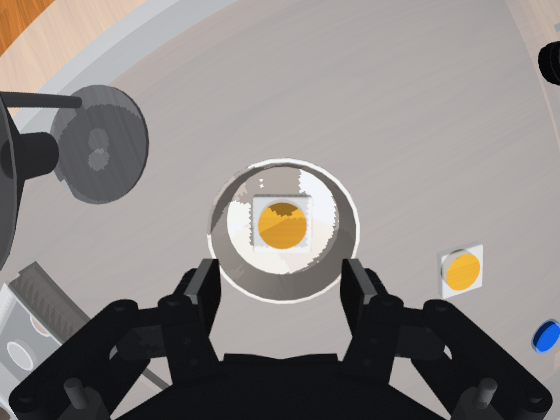

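The first brass lies flat in the cup at (282,225). Now the second brass.

>>> {"method": "arm_command", "body": {"series": "-20 -20 0 0 0 5 0.35;-45 -46 0 0 0 10 0.35;-70 -72 0 0 0 15 0.35;-92 -96 -10 0 0 15 0.35;-108 -114 -25 0 0 15 0.35;-115 -119 -35 0 0 15 0.35;-115 -119 -35 0 0 15 0.35;-115 -119 -35 0 0 15 0.35"}}

```text
time: 37.8
position: [550.0, -257.5, 58.5]
tcp_rot: [0.993, -0.118, -0.001, -0.0]
contact_force: [0.6, 0.4, 0.9]
opening: 57.9
```

```bash
python3 - <<'E'
from m import *
c,im=wlook('w24.png');squares(im,c)
E
```

```text
TCP [ 550.  -257.5   58.5] open 57.857239167218275 t 37.8
coin [ 64.  114.7] 1650 X [ 668.6 -132.6    6. ] shift [117.3 124.2]
coin [281.8 238.3] 2416 X [ 547.8 -258.5    6. ] shift [-3.5 -1.8]
```

View pics/w24.png

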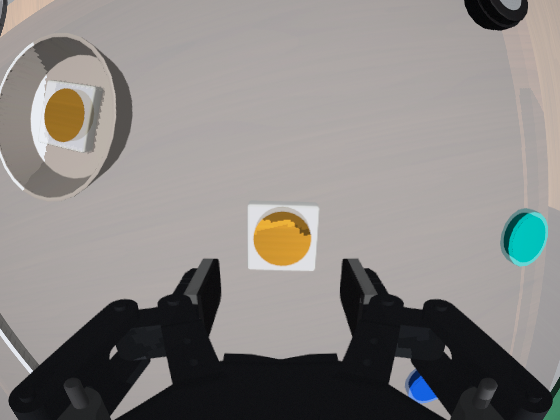

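>>> {"method": "arm_command", "body": {"series": "-1 -1.5 -28 0 0 0 0.35;-1 -1.5 -46 0 0 0 0.35;-1 -1.5 -57 0 0 0 0.35;-1 -1.5 -57 0 0 0 0.35;-1 -1.5 -57 0 0 0 0.35"}}

```text
time: 38.27
position: [550.5, -258.3, 2.5]
tcp_rot: [0.993, -0.117, -0.0, -0.0]
contact_force: [0.1, 0.5, 0.8]
opening: 57.8
```

>>> {"method": "arm_command", "body": {"series": "0 0 0 0 0 0 -0.2;0 0 0 0 0 0 -0.2;0 0 0 0 0 0 -0.2;0 0 0 0 0 0 -0.3"}}

```text
time: 38.6
position: [551.0, -259.3, 3.9]
tcp_rot: [0.993, -0.118, 0.001, 0.0]
contact_force: [0.1, 2.1, 6.8]
opening: 42.6
```

>>> {"method": "arm_command", "body": {"series": "0 0 15 0 0 0 -0.3;0 0 45 0 0 0 -0.3;0 0 75 0 0 0 -0.3;25 26 95 0 0 0 -0.3;50 53 95 0 0 0 -0.3;75 79 95 0 0 0 -0.3;100 106 95 0 0 0 -0.3;112 117 95 0 0 0 -0.3;115 119 95 0 0 0 -0.3;115 119 95 0 0 0 -0.3"}}

```text
time: 39.43
position: [665.6, -138.8, 97.6]
tcp_rot: [0.993, -0.117, 0.0, -0.0]
contact_force: [-0.8, -0.6, 0.9]
opening: 42.4
```

>>> {"method": "arm_command", "body": {"series": "0 0 0 0 0 0 -0.3;0 0 0 0 0 0 -0.3"}}

```text
time: 39.6
position: [663.6, -142.5, 97.4]
tcp_rot: [0.993, -0.119, -0.0, 0.001]
contact_force: [-0.0, 0.0, -0.6]
opening: 42.5
```

```bash
python3 - <<'E'
from m import *
c,im=wlook('w25.png')
E
```

```text
TCP [ 663.6 -142.5   97.4] open 42.51348593683123 t 39.6
```

View pics/w25.png

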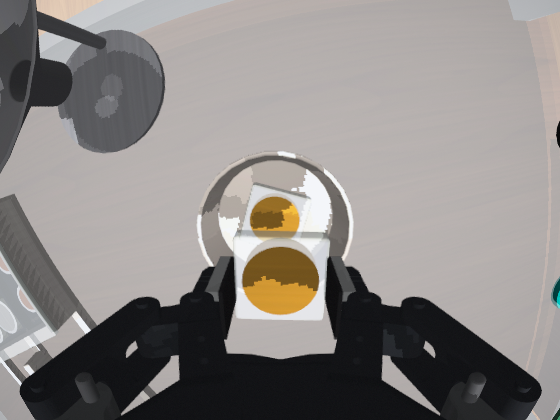

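>>> {"method": "arm_command", "body": {"series": "1.5 2 -10 0 0 0 -0.3;1.5 2 -35 0 0 0 -0.3;1.5 2 -58 0 0 0 -0.3;1.5 2 -71 0 0 0 -0.3;1.5 2 -71 0 0 0 -0.3;1.5 2 -71 0 0 0 -0.3"}}

```text
time: 40.15
position: [665.6, -138.6, 25.7]
tcp_rot: [0.993, -0.118, -0.001, 0.0]
contact_force: [-0.7, 0.9, 0.2]
opening: 42.3
```

>>> {"method": "arm_command", "body": {"series": "0 0 0 0 0 0 0.18;0 0 0 0 0 0 0.18;0 0 0 0 0 0 0.18;0 0 20 0 0 0 0.18;0 0 45 0 0 0 0.18;0 0 80 0 0 0 0.35;0 0 110 0 0 0 0.35;0 0 120 0 0 0 0.35"}}

```text
time: 40.82
position: [669.0, -138.6, 152.7]
tcp_rot: [0.993, -0.118, 0.004, 0.0]
contact_force: [0.2, -0.7, 1.5]
opening: 57.7
```

```bash
python3 - <<'E'
from m import *
c,im=wlook('w26.png')
E
```

```text
TCP [ 669.  -138.6  152.7] open 57.71166778559759 t 40.8167
```

View pics/w26.png

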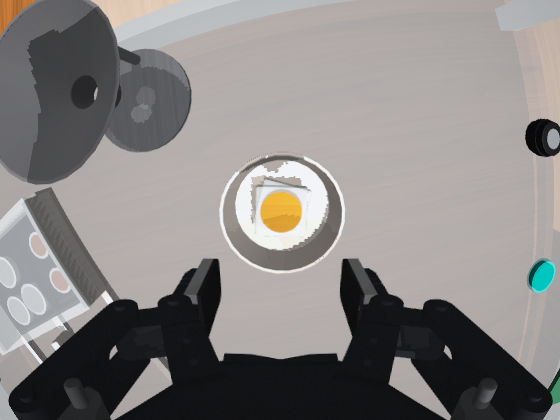

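Both brass capsules are stacked in the cup at (281,211). I pull the arm back so it clears the overhead view for a final check.

>>> {"method": "arm_command", "body": {"series": "-20 -30 10 0 0 0 0.35;-50 -60 30 0 0 0 0.35;-85 -85 40 0 0 0 0.35;-120 -110 50 0 0 0 0.35;-155 -130 50 0 0 0 0.35;-190 -150 50 0 0 0 0.35;-225 -170 50 0 0 0 0.35;-240 -190 50 0 0 0 0.35;-240 -190 50 0 0 0 0.35;-240 -190 50 0 0 0 0.35"}}

```text
time: 41.7
position: [424.6, -330.0, 196.6]
tcp_rot: [0.993, -0.12, 0.0, 0.0]
contact_force: [0.9, 0.6, 0.6]
opening: 57.8
```

```bash
python3 - <<'E'
from m import *
im=get_image('top');save('','t27.png',im)
save('','s27.png',get_image('scene'),(150,90,450,380) ,2); print(read_state()['time'])
E
```

```text
41.8
```

View pics/t27.png

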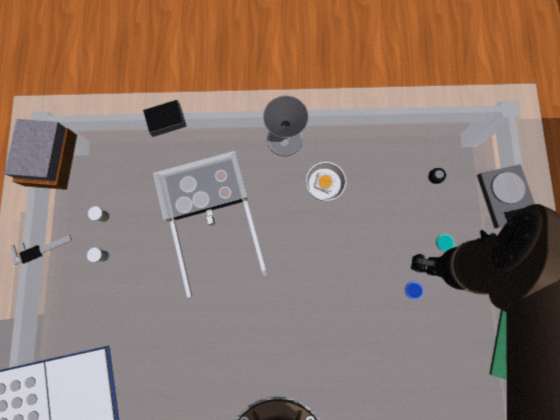

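View pics/s27.png

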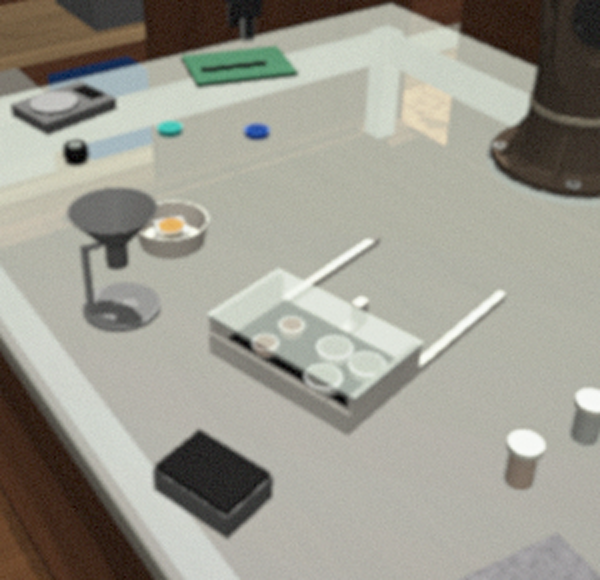

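```bash
python3 -c "
from workcell import *
print(sign_off())"
```

```text
the job is handed in; nothing more can be done
None
```

The sorting is done and the job is handed in after about 42 s on the robot's clock; `sign_off()` gave no verdict.

- **Sorting:** I pulled the tray about 124 mm out. Three silver capsules went into the wide well and two copper into the narrow well. The two brass capsules are stacked in the cup. Only seven capsules were present; no third copper was in view.
- **Tray:** I pushed it home until the position stalled and the force rose to about 20 N. In the wrist image its front edge measured 1–3 mm behind the glass front edge, against 2–4 mm expected when home.
- **Last checks:** The final top and scene pictures show the capsules where they belong. The cup is upright, and the tubes and loupe look unmoved. The blue and turquoise look-alikes are still on the shelf untouched, and the arm is clear of everything.
- **Disturbances:** No capsule was knocked aside and no grip slackened that I noticed. No check failed or disagreed.

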